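Build a hub pack in the fixture and gauge its height

TASK

First check the height gauge: lower it gently over the setting block so its foot rests on the block, and let go. Then build the pack in the fixture: the hub seated in the pocket, every spacer on the bench slid fully down over its shaft, the cap over the top; lower the gauge gently over the pack to stand on the fixture plate with its foot on the middle of the cap, let go until the reading settles, and finally put the gauge back over the setting block, leaving the pack built and the other things on the bench where they are.

Things in the scene. Friction and masses are not known exactly. Their poses are not given: they have to be found in the camera images.
- fixture: Fixed grey plate 150 x 150 x 20 mm with flat top; origin at the centre of its underside, on the bench. A round pocket, 70 mm across and 12 mm deep (floor 8 mm above the bench), sinks into the middle of the top. z up; its yaw varies.
- stand: Fixed steel plate 150 x 150 x 12 mm lying on the bench, with the setting block, 40 x 40 mm and 70 mm tall, upright on its middle (block top 82 mm above the bench). Origin at the centre of the plate's underside.
- block_top (a point): Centre of the top of the setting block.
- gauge: Loose bridge gauge, 0.86 kg. Two aluminium legs (60 mm long in x, 12 thick, 100 tall; inner faces at y = +-45 mm, outer +-57) under a cross plate (44 mm in x, 100 to 112 mm up). On it a black grip 30 x 30 mm, 112 to 158 mm above the soles. Origin on the centre axis at sole level, z up. Starts standing on the bench, yaw varies; centred on either plate it stands at any yaw.
- foot (a joint): Gauge reading (m): how far the sprung foot is pushed up. 0 = hanging free, foot face 40 mm above the soles; up to 0.050. Standing, reading = height of the part above the plate under the legs, minus 0.040 (setting block 0.030; finished pack 0.020, 0.032, 0.044 with 1, 2, 3 spacers). Foot pushes down with 1.3 N at 0, 2.5 N at 0.044; the gauge's weight overcomes it.
- foot_tip (a point): Centre of the underside of the gauge's round foot (26 mm across), on the gauge's centre axis.
- hub: Loose steel hub, 0.5 kg: a round flange 66 mm across and 18 mm thick, and an upright shaft 28 mm across on it, from 18 to 62 mm above the underside, with a 2 mm chamfer at its top. Origin at the centre of the underside, z up along the shaft. Fits the pocket with 2 mm to spare all round; seated, its flange stands 6 mm above the fixture's top.
- cap: Loose steel cap, 60 mm across and 42 mm tall, with a flat closed top and a blind bore 32 mm across and 36 mm deep that opens downwards. Origin at the centre of its underside, z up. It goes over the shaft and rests on the topmost spacer.
- cap_top (a point): Centre of the cap's flat top, 42 mm above its underside.
- spacer1: Loose brass spacer ring lying flat, 60 mm across, bore 32 mm, 12 mm thick; origin at the centre of its underside, z along its axis. One to three identical spacers are on the bench; absent ones read None. Any order on the shaft will do.
- spacer2: Loose brass spacer ring lying flat, 60 mm across, bore 32 mm, 12 mm thick; origin at the centre of its underside, z along its axis. One to three identical spacers are on the bench; absent ones read None. Any order on the shaft will do.
- spacer3: Loose brass spacer ring lying flat, 60 mm across, bore 32 mm, 12 mm thick; origin at the centre of its underside, z along its axis. One to three identical spacers are on the bench; absent ones read None. Any order on the shaft will do.
- mug: Bystander: blue mug, 80 mm across, 95 mm tall. Leave alone.
- jar: Bystander: jar with a lid, 68 mm across, 85 mm tall. Leave alone.
- spray: Bystander: spray can, 60 mm across, 130 mm tall. Leave alone.
- wrench: Bystander: wrench 200 mm long, lying flat along its x. Leave alone.
- gear: Bystander: dark solid gear blank, 90 mm across and 12 mm thick with a 44 mm boss, 30 mm tall in all. Not part of the pack. Leave alone.
- hammer: Bystander: hammer 260 mm long, lying along its x. Leave alone.
Mind the look-alikes: they are no part of the job. Leave any blue look-alike of the spacer1 alone. What is shaped like the hub but pink is not meant.

How it is judged (in metres and radians):
On the way, in this order (a step that is already met when the one before it is completed fails the run):
1. the gauge stands free over the setting block, foot on the block, and reads 30 mm (z of gauge in the frame of stand between 0.01 and 0.014 m and angle between gauge's own z axis and vertical below 0.03 rad and horizontal distance between foot_tip and block_top below 0.015 m and distance between foot_tip and block_top below 0.016 m and value of joint foot between 0.015 and 0.032 m and linear speed of gauge below 0.02 m/s and contact force between the fingers and gauge below 0.1 N and value of joint foot above 0.028 m), for 0.4 s.
2. the hub sits square in the fixture pocket (horizontal distance between hub and fixture below 0.004 m and z of hub in the frame of fixture below 0.011 m and angle between hub's own z axis and vertical below 0.05 rad and linear speed of hub below 0.03 m/s and contact force between the fingers and hub below 0.1 N), for 0.2 s.
3. every spacer present is fully down over the hub's shaft (horizontal distance between hub and fixture below 0.004 m and z of hub in the frame of fixture below 0.011 m and angle between each of hub, spacer1, spacer2, spacer3's own z axis and vertical below 0.05 rad and linear speed of each of hub, spacer1, spacer2, spacer3 below 0.03 m/s and horizontal distance between each of spacer1, spacer2, spacer3 and hub below 0.004 m and z of spacer1 in the frame of hub between 0.016 and 0.045 m and z of spacer2 in the frame of hub between 0.016 and 0.045 m and z of spacer3 in the frame of hub between 0.016 and 0.045 m and contact force between the fingers and spacer1 below 0.1 N and contact force between the fingers and spacer2 below 0.1 N and contact force between the fingers and spacer3 below 0.1 N), for 0.2 s.
4. the cap is over the shaft on the spacers (horizontal distance between hub and fixture below 0.004 m and z of hub in the frame of fixture below 0.011 m and angle between each of hub, spacer1, spacer2, spacer3, cap's own z axis and vertical below 0.05 rad and linear speed of each of hub, spacer1, spacer2, spacer3, cap below 0.03 m/s and horizontal distance between each of spacer1, spacer2, spacer3, cap and hub below 0.004 m and z of spacer1 in the frame of hub between 0.016 and 0.045 m and z of spacer2 in the frame of hub between 0.016 and 0.045 m and z of spacer3 in the frame of hub between 0.016 and 0.045 m and z of cap in the frame of hub between 0.028 and 0.057 m and contact force between the fingers and cap below 0.1 N), for 0.2 s.
5. the gauge stands free on the fixture over the built pack with its foot on the cap (horizontal distance between hub and fixture below 0.004 m and z of hub in the frame of fixture below 0.011 m and angle between each of hub, spacer1, spacer2, spacer3, cap's own z axis and vertical below 0.05 rad and linear speed of each of hub, spacer1, spacer2, spacer3, cap below 0.03 m/s and horizontal distance between each of spacer1, spacer2, spacer3, cap and hub below 0.004 m and z of spacer1 in the frame of hub between 0.016 and 0.045 m and z of spacer2 in the frame of hub between 0.016 and 0.045 m and z of spacer3 in the frame of hub between 0.016 and 0.045 m and z of cap in the frame of hub between 0.028 and 0.057 m and z of gauge in the frame of fixture between 0.018 and 0.022 m and angle between gauge's own z axis and vertical below 0.03 rad and horizontal distance between foot_tip and cap_top below 0.015 m and distance between foot_tip and cap_top below 0.016 m and value of joint foot above 0.015 m and linear speed of gauge below 0.02 m/s and contact force between the fingers and gauge below 0.1 N), for 0.4 s.
At the end, for the whole second after the job is handed in: Hub in the pocket, every spacer present and the cap down on its shaft (each within 4 mm of centre, tilt under 0.05 rad); gauge released over the setting block, soles on its plate (2 mm), tilt under 0.03 rad, foot within 15 mm of the block's middle, reading 30 +- 2 mm; all at rest (all of step 1 and all of step 4 and contact force between the fingers and hub below 0.1 N and contact force between the fingers and spacer1 below 0.1 N and contact force between the fingers and spacer2 below 0.1 N and contact force between the fingers and spacer3 below 0.1 N); the robot touches nothing.
It fails at once if a bystander (mug, jar, spray can, wrench, gear, hammer) is displaced by more than 40 mm (distance of any of mug, jar, spray, wrench, gear, hammer from where it was at the start of the episode above 0.04 m).
It fails at once if the gauge is knocked over (angle between gauge's own z axis and vertical above 0.6 rad).
It fails at once if the gauge is dropped or banged down on a plate (over 60 N) (contact force between gauge and stand above 60 N or contact force between gauge and fixture above 60 N).
Of spacer1, spacer2, spacer3 only 1 to 3 are there at a start; the rules pass over those that are not, and their reading is None.
At some moment in a run one of hub, cap, spacer1, spacer2, spacer3 may be knocked a few centimetres aside while the robot is not near it.
It also fails if it takes over 210 s, if anything falls off the work surface, if the arm or the gripper's body presses on something with over 40 N, if the wrist force passes 120 N, or if a joint passes its speed limit or range.

ROBOT

A 6-joint arm with a two-finger parallel gripper is mounted at the origin on the work surface. World frame = base frame: x ahead of the robot, y to its left, z up, the work surface at z = 0. Lengths are in m, angles in degrees, forces in N, time in s.
With the tool pointing down it reaches from about 0.3 to 0.875 m from the base axis. Payload 4.2 kg.
Tool frame: the origin (TCP) lies midway between the tips of the shut fingers; the grasp point (between the pads) lies 19 mm behind it; z points along the fingers, y is the line along which they close (so a half turn about z gives the same grasp; the last joint's range is limited). The gripper opens to 85 mm and grips with 20 to 120 N. Pads are 22 mm wide; open, the fingers measure 114 mm over their backs; the gripper's body (76 mm by 85 mm) begins 54 mm behind the grasp point. The pads swing forward as they close: fully open they stand 13 mm farther back than shut.
Start: joints at [67.265, 18.312, 89.639, -0, 72.044, -1.146], TCP at [0.212, 0.535, 0.198] pointing down, gripper open.
Joint ranges: [-177.97, 177.97], [-48.28, 115.42], [12.27, 149.76], [-77.06, 257.06], [2.81, 150.46], [-146.56, 146.56]. Speed limits (degrees/s): [147.25, 147.25, 180, 180, 180, 180].

INTERFACE

Orientations are given as [roll, pitch, yaw] about the fixed x, y, z axes, in that order (R = Rz(yaw) Ry(pitch) Rx(roll)).
In Python, from plant import * gives the robot as it stands.
- The arm moves only by the tool drive_tool, never from a script. Its arguments are lists of equal length, an entry for each row: "offset": the shift along the tool's x, y, z normalised to -1 to 1, where 1 is 5 cm, a list of three; "dr": the turn, a rotation vector about the tool's x, y, z normalised to -1 to 1, where 1 is 0.08 rad, a list of three; "claw": the opening, from -1 (shut) to 1 (fully open). A call has 1 to 5 rows; each row shifts and turns the commanded pose from where the row before left it, along the tool's axes as they then stand; what a row does not reach is not made up. A row lasts 1/8 s, in which the tool goes at most 62.5 mm and 10.7 degrees, less where a joint would pass 70% of its speed; a pose out of reach is approached as far as the arm can. A call with a number of a shift or a turn outside -1 to 1 is refused whole. A call with a gripper value outside its range is refused whole. The fingers move at their own pace and stop on an object; "force" is the grip in N (left out, the last holds). Time passes only in rows, so rows that do not move let the fingers close. It gives the time, the measured TCP pose, the force, the opening and the grip force at its end, in the units of the state.
- state(): the state, without advancing time (a new reading comes with each control period).
- get_image(name): name is "scene" or "top"; returns a dict with "image" (420x560x3 uint8, blue, green, red), "z_map" (420x560 float32, m along the optical axis (not along the pixel's ray), 0 where there is no reading), "fov_y" (degrees; the focal length in pixels is half the picture's height over the tangent of half this angle, whatever the lens; pixels are square), "cx", "cy" (the principal point, pixels), "R" (3x3) and "t" (3): a world point X has camera coordinates R X + t. Camera axes: x right, y down, z forward; pixel columns grow to the right and rows downward; lengths in m; the calibration is good to about 2 mm. A picture is of the moment at which its call begins.
- finish_job(): hands the job in; it is judged then, once.
Trained networks look in a picture, given as the dict that the camera call returned (one of the last four; its "shot" number tells which), for a name from the list of things; names that differ only in an ending like _2 or _b are one class to them, and where a whole thing is asked for, a point or a joint stands for the part that bears it (a point fixed in the world has none). Each returns a list of dicts, best first, with "score" (0 to 1); they miss things now and then, are a little off and sometimes report something else, mostly with a low value. They report only what shows in the picture. A call takes as long as a camera call. They do not tell look-alikes from the thing itself.
- look_for(picture, name): "point" ([x, y, z] in m, in world coordinates, good to about 4 mm: the middle of the surface that is visible of it).
- spot_point(picture, name): "point" ([x, y, z] in m, in world coordinates, good to about 4 mm: a listed point, or the origin of a listed thing).
The state is a dict: "time": time; "joint_positions": joint angles; "joint_velocities": joint speeds; "effort": joint torques, N m; "position": TCP position; "ee_rot": TCP orientation; "contact_force": force on the tool from outside, world axes, zero at the start; "torque": the same for the moment, N m; "grip_width": finger opening in m; "grasp_force": force on a finger pad.
Only numpy, scipy, OpenCV 4.12 (cv2) and the standard library are available. Lean on these libraries where they do the work, as an engineer would, in place of code of your own. Each camera call takes 0.05 s, during which the arm holds its last target. There are 200 camera calls.

## Working session

There is one attempt and no reset: what is moved stays moved. The work goes in short steps, Python scripts to look and compute and a tool call to move; the robot and the scene stay as the last step left them, time stands still between calls to the robot, and variables do not carry over. Pictures are saved under pics/ and viewed, at most 14 in all, crops included, and the job is handed in when it is done.

Besides the shell and the picture viewer there is one more tool, called after "Call:" by a JSON object that holds its "name" and its "arguments". drive_tool: Moves the arm, as the interface text tells. Scaled input: -1 to 1 covers 5 cm each way for a shift and 0.08 rad each way for a turn. Its arguments: {"type":"object","properties":{"offset":{"type":"array","items":{"type":"array","items":{"type":"number","minimum":-1,"maximum":1}}},"dr":{"type":"array","items":{"type":"array","items":{"type":"number","minimum":-1,"maximum":1}}},"claw":{"type":"array","items":{"type":"number"}},"force":{"type":"number"}},"required":["offset","dr","claw"]}

```bash
ls; mkdir -p pics; cat > h.py <<'E'
from plant import *
import numpy as np, cv2
from scipy.spatial.transform import Rotation as Ro
def cloud(p):
    z=p["z_map"];h,w=z.shape;f=h/2/np.tan(np.radians(p["fov_y"])/2)
    u,v=np.meshgrid(np.arange(w),np.arange(h))
    c=np.stack([(u-p["cx"])/f*z,(v-p["cy"])/f*z,z],-1)
    X=(c-np.array(p["t"]))@np.array(p["R"]); X[z<=0]=np.nan
    return X
def pix(p,X):
    c=np.array(p["R"])@np.array(X)+np.array(p["t"]);h=p["z_map"].shape[0];f=h/2/np.tan(np.radians(p["fov_y"])/2)
    return (round(float(p["cx"]+f*c[0]/c[2])),round(float(p["cy"]+f*c[1]/c[2])))
E
python3 - <<'E'
from h import *
for n in("scene","top"):
    p=get_image(n);cv2.imwrite(f"pics/{n}0.png",p["image"]);np.savez(f"{n}0.npz",**{k:np.array(v) for k,v in p.items()})
    print(n,p["fov_y"],np.round(p["R"],3).tolist(),np.round(p["t"],3))
    for k in("fixture","stand","block_top","gauge","foot_tip","hub","cap","cap_top","spacer1","mug","jar","spray","wrench","gear","hammer"):
        r=spot_point(p,k)
        print(k,[(np.round(d["point"],3).tolist(),pix(p,d["point"]),round(d["score"],2)) for d in r[:6]])
print(state())
E
```

```text
pics
scene 51.9330742435492 [[-0.785, 0.62, 0.017], [0.44, 0.576, -0.689], [-0.437, -0.533, -0.724]] [ 0.445 -0.197  1.5  ]
fixture [([0.523, 0.196, 0.002], (333, 263), 0.55), ([0.74, 0.188, -0.001], (267, 305), 0.27)]
stand [([0.547, -0.212, 0.003], (238, 185), 0.56)]
block_top [([0.544, -0.211, 0.086], (238, 164), 0.72)]
gauge [([0.648, -0.011, 0.002], (250, 238), 0.88)]
foot_tip []
hub [([0.431, 0.379, -0.001], (408, 292), 0.84), ([0.316, 0.351, -0.001], (427, 263), 0.84)]
cap [([0.57, -0.41, -0.002], (200, 157), 0.88)]
cap_top [([0.571, -0.411, 0.045], (198, 146), 0.8), ([0.413, -0.184, 0.003], (277, 172), 0.31)]
spacer1 [([0.543, 0.384, -0.0], (380, 317), 0.85), ([0.744, 0.192, -0.001], (267, 307), 0.71), ([0.319, -0.374, -0.0], (265, 135), 0.59), ([0.453, -0.002, -0.002], (304, 211), 0.55), ([0.412, -0.37, 0.002], (244, 144), 0.45)]
mug [([0.753, -0.164, -0.003], (190, 224), 0.73)]
jar [([0.74, 0.188, 0.003], (267, 304), 0.9)]
spray [([0.8, 0.008, -0.0], (208, 270), 0.66), ([0.541, -0.211, 0.085], (239, 164), 0.26)]
wrench [([0.428, 0.386, 0.001], (410, 293), 0.57)]
gear [([0.4
[... 1267 characters left out ...]
)]
{'time': 1.6, 'joint_positions': array([ 6.72650108e+01,  1.83106847e+01,  8.96380068e+01,  3.78710559e-04,
        7.20422000e+01, -1.14540738e+00]), 'joint_velocities': array([ 0.01919833,  0.03334155, -0.09457208,  0.04192503,  0.03652222,
       -0.09799552]), 'effort': array([ 7.47993290e-04, -4.15402544e+01, -2.34417844e+01,  6.84511733e-06,
        3.44343780e-04, -5.45126099e-06]), 'position': array([0.21158098, 0.53469655, 0.19835686]), 'ee_rot': array([ 1.79990886e+02, -1.78131257e-04,  1.58410301e+02]), 'contact_force': array([-0.21439095, -0.11915498,  0.57756852]), 'torque': array([-0.01020944, -0.02174411, -0.00421618]), 'grasp_force': 0.0, 'grip_width': 0.08504361047991899}
```

View pics/top0.png

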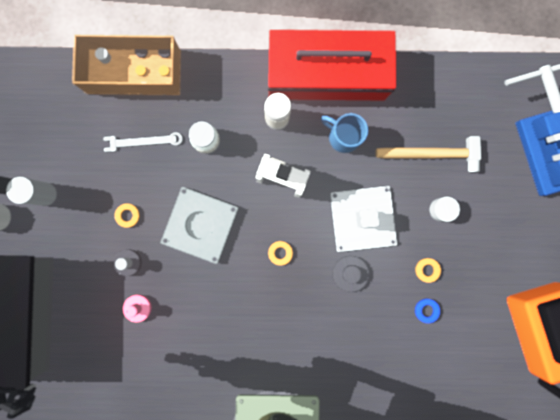

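View pics/scene0.png

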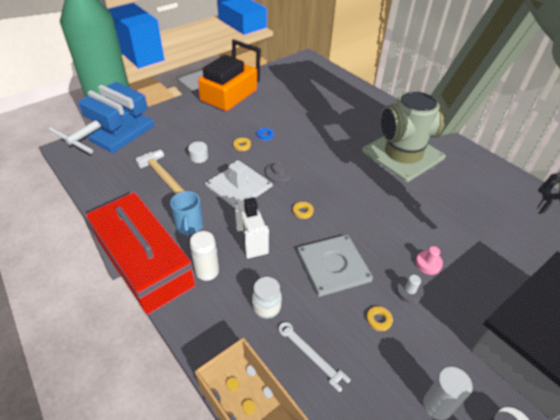

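Top view: the gauge is at (282,175), stand (363,218), fixture (200,225) and cap (446,210).
- **Spacers:** yellow rings at (127,216), (280,254) and (428,270). The ring at (428,311) is blue, so it is the look-alike.
- **Hub:** the grey one at (127,263) fits. The one at (137,309) is pink, so it is the look-alike.

I'll confirm these in one crop and refine the positions.

```bash
cat >> h.py <<'E'
def near(X,c,r): return np.hypot(X[...,0]-c[0],X[...,1]-c[1])<r
def cen(m):  # circle centre from outline points
    (c,r)=cv2.minEnclosingCircle(m.astype(np.float32)[:,None,:]*1000);return np.round(np.array(c)/1000,4),round(r,1)
def layer(p,c,r,z0,z1):
    X=cloud(p);m=near(X,c,r)&(X[...,2]>z0)&(X[...,2]<z1);return X[m]
def mid(P,lo=2,hi=98):
    a=np.percentile(P[:,:2],lo,0);b=np.percentile(P[:,:2],hi,0);return np.round((a+b)/2,4),np.round(b-a,3)
E
python3 - <<'E'
from h import *
im=cv2.imread("pics/top0.png")
a=cv2.resize(im[190:335,90:190],None,fx=4,fy=4,interpolation=2);b=cv2.resize(im[190:335,385:485],None,fx=4,fy=4,interpolation=2)
cv2.imwrite("pics/crop1.png",np.hstack([a,b]))
for n in("top","scene"):
    p=np.load(n+"0.npz");print(n)
    for k,c,r,z0,z1 in[("grip",(.645,-.008),.05,.15,.17),("gplate",(.645,-.008),.09,.09,.12),("block",(.543,-.21),.05,.075,.09),("stand",(.543,-.21),.115,.008,.017),("fixt",(.525,.198),.115,.016,.025),("pocket",(.525,.198),.05,.0,.012),("shaft",(.428,.381),.04,.055,.07),("flange",(.428,.381),.05,.012,.024),("cap",(.57,-.411),.05,.036,.05),("s1",(.545,.386),.05,.008,.018),("s2",(.454,-.003),.05,.008,.018),("s3",(.416,-.375),.05,.008,.018)]:
        P=layer(p,c,r,z0,z1)
        if len(P)<5: print(k,len(P));continue
        q=cv2.minAreaRect((P[:,:2]*1000).astype(np.float32))
        print(k,len(P),*mid(P),"z",round(float(np.median(P[:,2])),4),"circ",*cen(P[:,:2]),"rect",np.round(q[0],1),np.round(q[1],1),round(q[2],1))
E
```

```text
top
grip 184 [ 0.6466 -0.0051] [0.032 0.031] z 0.1589 circ [ 0.6463 -0.0051] 20.0 rect [646.9  -4.6] [29.8 30.2] 70.0
gplate 827 [ 0.6459 -0.0039] [0.077 0.112] z 0.1127 circ [ 0.6473 -0.0048] 63.3 rect [647.3  -4.6] [113.9  60.5] 69.9
block 290 [ 0.5473 -0.211 ] [0.04  0.039] z 0.0826 circ [ 0.5473 -0.2114] 26.9 rect [ 547.3 -211.5] [39.9 40.9] 6.8
stand 3140 [ 0.5303 -0.2115] [0.182 0.146] z 0.0127 circ [ 0.5376 -0.2127] 111.2 rect [ 527.2 -219.9] [192.6 162.5] 7.3
fixt 2807 [0.5262 0.2016] [0.16  0.161] z 0.0208 circ [0.526  0.2025] 105.2 rect [526.6 202.4] [150.5 150.3] 70.3
pocket 545 [0.527  0.2029] [0.063 0.061] z 0.0085 circ [0.527  0.2038] 34.7 rect [527.  202.9] [68.5 67.1] 22.4
shaft 113 [0.4306 0.3805] [0.026 0.025] z 0.0619 circ [0.4307 0.3813] 14.8 rect [430.8 381. ] [26.9 27.8] 29.1
flange 385 [0.4312 0.3806] [0.06 0.06] z 0.0184 circ [0.4304 0.3808] 33.4 rect [431.3 381.1] [64.8 64.1] 59.1
cap 471 [ 0.5728 -0.4104] [0.052 0.055] z 0.0425 circ [ 0.5726 -0.4109] 30.5 rect [ 572.9 -411.4] [57.  59.4] 1.0
s1 313 [0.5492 0.3864] [0.055 0.055] z 0.0125 circ [0.5524 0.3857] 
[... 931 characters left out ...]
t [522.2 197.4] [64.7 63.4] 88.9
shaft 96 [0.4325 0.3813] [0.026 0.025] z 0.0613 circ [0.4318 0.3812] 15.0 rect [433.  381.3] [26.2 27.7] 54.2
flange 335 [0.4339 0.3812] [0.058 0.06 ] z 0.0182 circ [0.4321 0.3814] 34.2 rect [433.  380.9] [63.8 62.5] 36.4
cap 174 [ 0.5735 -0.4109] [0.055 0.055] z 0.041 circ [ 0.5731 -0.4116] 31.6 rect [ 572.9 -410.2] [57.8 56.5] 56.7
s1 319 [0.5506 0.3866] [0.055 0.054] z 0.012 circ [0.5497 0.3856] 30.5 rect [550.3 386.1] [58.4 58.3] 69.1
s2 176 [ 0.4602 -0.0016] [0.053 0.055] z 0.0117 circ [ 0.4585 -0.0006] 31.2 rect [459.3  -2. ] [55.7 58.4] 3.0
s3 110 [ 0.4205 -0.3743] [0.056 0.052] z 0.0113 circ [ 0.4234 -0.3764] 32.6 rect [ 421.  -374.3] [59.8 56.7] 37.7
```

View pics/crop1.png

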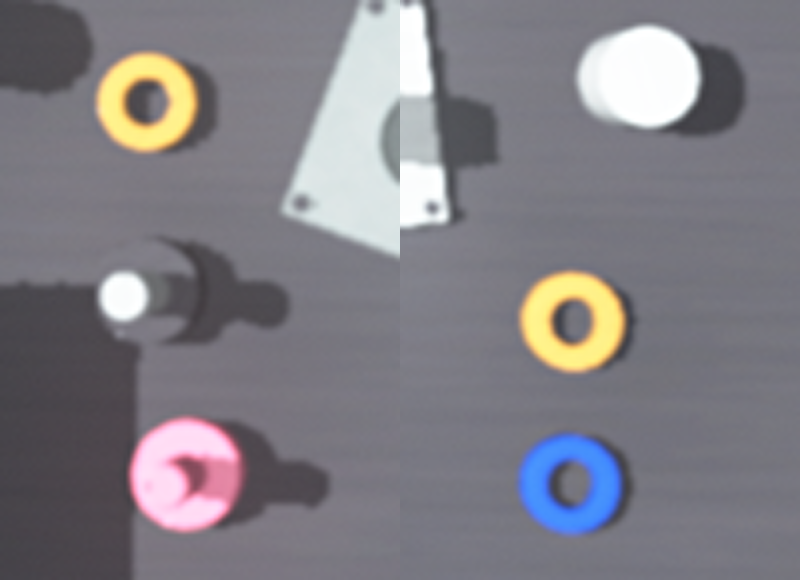

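The crop confirms it: the grey hub at left centre, yellow rings at top left and right middle, and pink and blue as the decoys. The gauge yaw is about -20°, so I'll hold tool yaw at 160° for the whole job.

Call:
{"name": "drive_tool", "arguments": {"offset": [[0, 0, 0], [-0.99, -0.6, 0], [-0.99, -0.6, 0], [-0.99, -0.6, 0], [-0.99, -0.6, 0]], "dr": [[0, 0, -0.35], [0, 0, 0], [0, 0, 0], [0, 0, 0], [0, 0, 0]], "claw": [1, 1, 1, 1, 1], "force": 40}}

```text
time: 2.22
position: [0.3576, 0.3529, 0.1985]
ee_rot: [180.0, 0.0, 160.1]
contact_force: [1.5, 0.2, -0.4]
grip_width: 0.0854
grasp_force: 0.0
```

Call:
{"name": "drive_tool", "arguments": {"offset": [[-0.99, -0.6, 0], [-0.99, -0.6, 0], [-0.99, -0.6, 0], [-0.99, -0.6, 0], [-0.99, -0.6, 0]], "dr": [[0, 0, 0], [0, 0, 0], [0, 0, 0], [0, 0, 0], [0, 0, 0]], "claw": [1, 1, 1, 1, 1]}}

```text
time: 2.85
position: [0.5391, 0.1271, 0.1985]
ee_rot: [180.0, 0.0, 160.1]
contact_force: [-0.3, 0.2, 0.2]
grip_width: 0.0856
grasp_force: 0.0
```

Call:
{"name": "drive_tool", "arguments": {"offset": [[-0.99, -0.6, 0], [-0.99, -0.6, 0], [-0.99, -0.6, 0], [0, 0, 0]], "dr": [[0, 0, 0], [0, 0, 0], [0, 0, 0], [0, 0, 0]], "claw": [1, 1, 1, 1]}}

```text
time: 3.35
position: [0.6486, -0.01, 0.1972]
ee_rot: [-180.0, 0.0, 159.8]
contact_force: [-0.6, 0.5, -0.7]
grip_width: 0.0853
grasp_force: 0.0
```

```bash
cat >> h.py <<'E'
def go(*tgts,p=None):   # print scaled tool shifts between successive world targets
    s=state();q=np.array(s["position"] if p is None else p);R=Ro.from_euler("xyz",s["ee_rot"],degrees=True).as_matrix()
    print("t",round(s["time"],2),"pos",np.round(s["position"],4),"rpy",np.round(s["ee_rot"],2),"F",np.round(s["contact_force"],1),"w",round(s["grip_width"],4),"g",round(float(s["grasp_force"]),1))
    for t in tgts:
        t=np.array(t);o=R.T@(t-q)/.05;print(t,"->",np.round(o,2),"rows>=",round(np.linalg.norm(o)/1.24,1));q=t
E
python3 -c "
from h import *
go((.647,-.0048,.2),(.647,-.0048,.118),(.647,-.0048,.225),(.5475,-.2115,.225))"
```

```text
t 3.35 pos [ 0.6486 -0.01    0.1972] rpy [-1.7996e+02  1.0000e-02  1.5981e+02] F [-0.6  0.5 -0.7] w 0.0853 g 0.0
[ 0.647  -0.0048  0.2   ] -> [ 0.07  0.09 -0.06] rows>= 0.1
[ 0.647  -0.0048  0.118 ] -> [0.   0.   1.64] rows>= 1.3
[ 0.647  -0.0048  0.225 ] -> [-0.   -0.   -2.14] rows>= 1.7
[ 0.5475 -0.2115  0.225 ] -> [ 0.44 -4.57  0.  ] rows>= 3.7
```

Call:
{"name": "drive_tool", "arguments": {"offset": [[0.07, 0.09, 0], [0, 0, 0.6], [0, 0, 0.6], [0, 0, 0.38], [0, 0, 0]], "dr": [[0, 0, 0], [0, 0, 0], [0, 0, 0], [0, 0, 0], [0, 0, 0]], "claw": [1, 1, 1, 1, 1]}}

```text
time: 3.98
position: [0.643, 0.0007, 0.1182]
ee_rot: [-180.0, -0.2, 160.2]
contact_force: [-0.5, -0.8, -0.4]
grip_width: 0.0854
grasp_force: 0.0
```

Call:
{"name": "drive_tool", "arguments": {"offset": [[0, 0, 0], [0, 0, 0], [0, 0, 0], [0, 0, 0], [0, 0, 0]], "dr": [[0, 0, 0], [0, 0, 0], [0, 0, 0], [0, 0, 0], [0, 0, 0]], "claw": [-1, -1, -1, -1, -1], "force": 60}}

```text
time: 4.6
position: [0.6452, -0.0025, 0.1207]
ee_rot: [-179.9, 0.1, 160.0]
contact_force: [-2.6, -3.6, 4.5]
grip_width: 0.0277
grasp_force: 59.0
```

Call:
{"name": "drive_tool", "arguments": {"offset": [[0, 0, -0.3], [0, 0, -0.8], [0, 0, -0.9], [0, 0, -0.1], [0, 0, 0]], "dr": [[0, 0, 0], [0, 0, 0], [0, 0, 0], [0, 0, 0], [0, 0, 0]], "claw": [-1, -1, -1, -1, -1]}}

```text
time: 5.22
position: [0.6438, -0.0009, 0.2222]
ee_rot: [-180.0, -0.2, 160.0]
contact_force: [-0.1, 0.5, -9.9]
grip_width: 0.0274
grasp_force: 60.8
```

```bash
python3 -c "
from h import *
for i in range(3):
    p=get_image('top');go()
go((.5475,-.2115,.225))
for n in('top','scene'):
    p=get_image(n);P=layer(p,(.645,-.002),.09,.18,.23);q=cv2.minAreaRect((P[:,:2]*1000).astype(np.float32));print(len(P),q,np.percentile(P[:,2],[5,50,95]))
"
```

```text
t 5.28 pos [ 0.6432 -0.001   0.2213] rpy [-179.91   -0.34  160.02] F [ 0.8  0.6 -8.8] w 0.0274 g 60.8
t 5.33 pos [ 0.6433 -0.0011  0.221 ] rpy [-179.9    -0.35  160.02] F [-0.4 -1.2 -9.1] w 0.0275 g 60.8
t 5.38 pos [ 0.6436 -0.0011  0.2212] rpy [-179.91   -0.31  160.02] F [-0.7 -0.2 -9.5] w 0.0277 g 60.8
t 5.38 pos [ 0.6436 -0.0011  0.2212] rpy [-179.91   -0.31  160.02] F [-0.7 -0.2 -9.5] w 0.0277 g 60.8
[ 0.5475 -0.2115  0.225 ] -> [ 0.37 -4.61 -0.07] rows>= 3.7
381 ((632.7266845703125, 1.5313568115234375), (109.84017181396484, 33.306270599365234), 69.77294158935547) [0.20284911 0.21422947 0.21774784]
714 ((648.6884155273438, -1.4681777954101562), (116.7966079711914, 59.89228820800781), 71.02792358398438) [0.18360618 0.21168532 0.22108707]
```

Call:
{"name": "drive_tool", "arguments": {"offset": [[0.1, -1.15, 0], [0.1, -1.0, 0], [0.11, -0.9, 0], [0.11, -0.9, 0], [0, -0.66, 0]], "dr": [[0, 0, 0], [0, 0, 0], [0, 0, 0], [0, 0, 0], [0, 0, 0]], "claw": [-1, -1, -1, -1, -1]}}

```text
drive_tool: Invalid argument: offset='[[0.1,-1.15,0],[0.1,-1.0,0],[0.11,-0.9,0],[0.11,-0.9,0],[0,-0.66,0]]' does not match type={"type": "array", "items": {"type": "array", "items": {"type": "number", "minimum": -1, "maximum": 1}}}
```

Call:
{"name": "drive_tool", "arguments": {"offset": [[0, 0, 0], [0, 0, 0], [0, 0, 0]], "dr": [[0, 0, 0], [0, 0, 0], [0, 0, 0]], "claw": [-1, -1, -1]}}

```text
time: 5.85
position: [0.645, -0.0012, 0.2243]
ee_rot: [180.0, 0.0, 160.0]
contact_force: [-0.7, 0.0, -8.3]
grip_width: 0.0276
grasp_force: 60.8
```

```bash
python3 -c "
from h import *
go((.5452,-.2106,.2212),(.5452,-.2106,.136))
p=get_image('scene')
P=layer(p,(.5475,-.21),.1,.17,.25);print(cv2.minAreaRect((P[:,:2]*1000).astype(np.float32)))
"
```

```text
t 5.85 pos [ 0.645  -0.0012  0.2243] rpy [179.99   0.   160.01] F [-0.7  0.  -8.3] w 0.0276 g 60.8
[ 0.5452 -0.2106  0.2212] -> [ 0.44 -4.62  0.06] rows>= 3.7
[ 0.5452 -0.2106  0.136 ] -> [ 0.  -0.   1.7] rows>= 1.4
((0.0, 0.0), (0.0, 0.0), 0.0)
```

Call:
{"name": "drive_tool", "arguments": {"offset": [[0.09, -0.92, 0], [0.09, -0.92, 0], [0.09, -0.92, 0], [0.09, -0.92, 0], [0.08, -0.94, 0]], "dr": [[0, 0, 0], [0, 0, 0], [0, 0, 0], [0, 0, 0], [0, 0, 0]], "claw": [-1, -1, -1, -1, -1]}}

```text
time: 6.52
position: [0.5447, -0.212, 0.2247]
ee_rot: [180.0, 0.0, 160.0]
contact_force: [-0.2, -0.7, -8.0]
grip_width: 0.0272
grasp_force: 61.0
```

Call:
{"name": "drive_tool", "arguments": {"offset": [[0, 0, 0], [0, 0, 0], [0, 0, 0], [0, 0, 0]], "dr": [[0, 0, 0], [0, 0, 0], [0, 0, 0], [0, 0, 0]], "claw": [-1, -1, -1, -1]}}

```text
time: 7.02
position: [0.5458, -0.21, 0.2243]
ee_rot: [180.0, 0.0, 160.1]
contact_force: [-0.3, 0.4, -8.0]
grip_width: 0.0273
grasp_force: 61.3
```

```bash
python3 -c "
from h import *
go((.5452,-.2106,.2212),(.5452,-.2106,.136))
for n in('top','scene'):
  p=get_image(n)
  P=layer(p,(.5475,-.21),.1,.17,.222);print(cv2.minAreaRect((P[:,:2]*1000).astype(np.float32)))
"
```

```text
t 7.03 pos [ 0.5458 -0.21    0.2243] rpy [179.99   0.   160.09] F [-0.3  0.4 -8. ] w 0.0273 g 61.3
[ 0.5452 -0.2106  0.2212] -> [ 0.01 -0.01  0.06] rows>= 0.1
[ 0.5452 -0.2106  0.136 ] -> [ 0.  -0.   1.7] rows>= 1.4
((556.2160034179688, -191.3238067626953), (74.40843200683594, 60.42041015625), 71.37628936767578)
((549.5639038085938, -210.8459014892578), (119.62256622314453, 59.64478302001953), 69.99290466308594)
```

Call:
{"name": "drive_tool", "arguments": {"offset": [[0, 0, 0.3], [0, 0, 0.4], [0, 0, 0.4], [0, 0, 0.3], [0, 0, 0.2]], "dr": [[0, 0, 0], [0, 0, 0], [0, 0, 0], [0, 0, 0], [0, 0, 0]], "claw": [-1, -1, -1, -1, -1]}}

```text
time: 7.75
position: [0.5451, -0.2108, 0.1433]
ee_rot: [-180.0, -0.1, 160.0]
contact_force: [-0.5, -0.3, -5.3]
grip_width: 0.0272
grasp_force: 61.5
```

Call:
{"name": "drive_tool", "arguments": {"offset": [[0, 0, 0.1], [0, 0, 0.05], [0, 0, 0], [0, 0, 0], [0, 0, 0]], "dr": [[0, 0, 0], [0, 0, 0], [0, 0, 0], [0, 0, 0], [0, 0, 0]], "claw": [-1, -1, -1, -1, -1]}}

```text
time: 8.38
position: [0.5455, -0.2109, 0.1372]
ee_rot: [-180.0, 0.0, 160.0]
contact_force: [-1.9, -0.3, -5.7]
grip_width: 0.0273
grasp_force: 61.5
```

Call:
{"name": "drive_tool", "arguments": {"offset": [[0, 0, 0.03], [0, 0, 0.03], [0, 0, 0], [0, 0, 0], [0, 0, 0]], "dr": [[0, 0, 0], [0, 0, 0], [0, 0, 0], [0, 0, 0], [0, 0, 0]], "claw": [-1, -1, -1, -1, -1]}}

```text
time: 9.0
position: [0.5455, -0.2108, 0.1338]
ee_rot: [180.0, 0.0, 160.0]
contact_force: [-1.1, -0.3, -6.3]
grip_width: 0.0275
grasp_force: 61.5
```

Call:
{"name": "drive_tool", "arguments": {"offset": [[0, 0, 0.02], [0, 0, 0], [0, 0, 0], [0, 0, 0]], "dr": [[0, 0, 0], [0, 0, 0], [0, 0, 0], [0, 0, 0]], "claw": [-1, -1, -1, -1]}}

```text
time: 9.5
position: [0.5455, -0.2109, 0.1332]
ee_rot: [-180.0, 0.0, 160.0]
contact_force: [-2.8, -0.7, -1.8]
grip_width: 0.0277
grasp_force: 62.0
```

Soles are on the plate. Release and retreat upward.

Call:
{"name": "drive_tool", "arguments": {"offset": [[0, 0, 0], [0, 0, 0], [0, 0, 0], [0, 0, 0], [0, 0, -0.2]], "dr": [[0, 0, 0], [0, 0, 0], [0, 0, 0], [0, 0, 0], [0, 0, 0]], "claw": [0, 1, 1, 1, 1]}}

```text
time: 10.12
position: [0.545, -0.2105, 0.1425]
ee_rot: [180.0, -0.1, 160.0]
contact_force: [-0.3, -0.4, -0.3]
grip_width: 0.0855
grasp_force: 0.0
```

Call:
{"name": "drive_tool", "arguments": {"offset": [[0, 0, -0.5], [0, 0, -0.8], [0, 0, -0.5], [0, 0, 0]], "dr": [[0, 0, 0], [0, 0, 0], [0, 0, 0], [0, 0, 0]], "claw": [1, 1, 1, 1]}}

```text
time: 10.62
position: [0.5467, -0.2113, 0.2355]
ee_rot: [-180.0, 0.3, 160.0]
contact_force: [0.1, -0.4, -0.8]
grip_width: 0.0857
grasp_force: 0.0
```

```bash
python3 -c "
from h import *
for n in('top','scene'):
  p=get_image(n)
  for z0,z1 in((.16,.18),(.105,.135)):
    P=layer(p,(.5475,-.21),.09,z0,z1);print(cv2.minAreaRect((P[:,:2]*1000).astype(np.float32)),np.median(P[:,2]))
p=get_image('top')
for k in('hub','cap','spacer1'): print(k,[np.round(d['point'],3).tolist() for d in spot_point(p,k)])
P=layer(p,(.4306,.381),.06,.055,.07);print(*mid(P))
P=layer(p,(.4306,.381),.06,.012,.024);print(*mid(P))
go((.4315,.381,.235),(.4315,.381,.1),(.4315,.381,.028))
"
```

```text
((544.80615234375, -212.343017578125), (30.15496826171875, 27.961145401000977), 70.31194305419922) 0.17061813943330922
((549.2808837890625, -204.300048828125), (96.28656768798828, 59.6642951965332), 70.4708023071289) 0.12442787935269861
((546.4505004882812, -213.37391662597656), (35.11296844482422, 30.16797637939453), 69.24458312988281) 0.16888581122798618
((547.7321166992188, -212.23208618164062), (119.92406463623047, 59.354427337646484), 70.1717300415039) 0.12260348339845047
hub [[0.428, 0.381, 0.003], [0.317, 0.357, -0.001], [0.543, -0.214, 0.015]]
cap []
spacer1 [[0.421, -0.377, -0.002], [0.455, -0.003, 0.002], [0.316, -0.375, 0.004], [0.548, 0.387, -0.0]]
[0.4306 0.3816] [0.026 0.026]
[0.4312 0.3808] [0.06  0.061]
t 10.93 pos [ 0.5448 -0.2105  0.2314] rpy [ 1.7999e+02 -1.5000e-01  1.6002e+02] F [ 0.8 -0.4 -0.5] w 0.0853 g 0.0
[0.4315 0.381  0.235 ] -> [ 6.17 10.34 -0.05] rows>= 9.7
[0.4315 0.381  0.1   ] -> [-0.01 -0.    2.7 ] rows>= 2.2
[0.4315 0.381  0.028 ] -> [-0.   -0.    1.44] rows>= 1.2
```

Gauge check done (grip top at 0.170, centred on the block). On to the hub.

Call:
{"name": "drive_tool", "arguments": {"offset": [[0.51, 0.86, 0], [0.51, 0.86, 0], [0.51, 0.86, 0], [0.51, 0.86, 0], [0.51, 0.86, 0]], "dr": [[0, 0, 0], [0, 0, 0], [0, 0, 0], [0, 0, 0], [0, 0, 0]], "claw": [1, 1, 1, 1, 1]}}

```text
time: 11.55
position: [0.4983, 0.0363, 0.2321]
ee_rot: [-180.0, -0.1, 160.0]
contact_force: [0.1, -0.0, -0.6]
grip_width: 0.0853
grasp_force: 0.0
```

Call:
{"name": "drive_tool", "arguments": {"offset": [[0.51, 0.86, 0], [0.51, 0.86, 0], [0.51, 0.86, 0.3], [0.51, 0.86, 0.4], [0.51, 0.86, 0.4]], "dr": [[0, 0, 0], [0, 0, 0], [0, 0, 0], [0, 0, 0], [0, 0, 0]], "claw": [1, 1, 0.6, 0.6, 0.6]}}

```text
time: 12.18
position: [0.452, 0.2819, 0.1767]
ee_rot: [-180.0, -0.0, 160.0]
contact_force: [0.4, -0.4, -0.0]
grip_width: 0.0681
grasp_force: 0.0
```

Call:
{"name": "drive_tool", "arguments": {"offset": [[0.51, 0.86, 0.4], [0.51, 0.86, 0.5], [0, 0, 0.6], [0, 0, 0], [0, 0, 0]], "dr": [[0, 0, 0], [0, 0, 0], [0, 0, 0], [0, 0, 0], [0, 0, 0]], "claw": [0.6, 0.6, 0.6, 0.6, 0.6]}}

```text
time: 12.8
position: [0.4347, 0.3786, 0.1035]
ee_rot: [180.0, 0.0, 160.0]
contact_force: [-0.2, 0.6, -0.4]
grip_width: 0.0683
grasp_force: 0.0
```

Call:
{"name": "drive_tool", "arguments": {"offset": [[0, 0, 0]], "dr": [[0, 0, 0]], "claw": [0.6]}}

```text
time: 12.92
position: [0.4351, 0.3787, 0.1043]
ee_rot: [179.9, 0.1, 160.0]
contact_force: [0.5, 0.3, -0.1]
grip_width: 0.0684
grasp_force: 0.0
```

```bash
python3 -c "
from h import *
p=get_image('scene')
P=layer(p,(.4306,.381),.05,.055,.07);print(len(P),*mid(P))
P=layer(p,(.4306,.381),.05,.012,.024);print(len(P),*mid(P))
go((.4315,.381,.1),(.4315,.381,.028))
"
```

```text
95 [0.4319 0.3811] [0.025 0.026]
339 [0.4343 0.3813] [0.059 0.06 ]
t 12.97 pos [0.4351 0.3787 0.1042] rpy [1.7987e+02 7.0000e-02 1.5996e+02] F [0.7 0.  0.8] w 0.0686 g 0.0
[0.4315 0.381  0.1   ] -> [0.08 0.02 0.08] rows>= 0.1
[0.4315 0.381  0.028 ] -> [ 0.   -0.    1.44] rows>= 1.2
```

Call:
{"name": "drive_tool", "arguments": {"offset": [[0.08, 0.02, 0.3], [0, 0, 0.5], [0, 0, 0.5], [0, 0, 0.22], [0, 0, 0]], "dr": [[0, 0, 0], [0, 0, 0], [0, 0, 0], [0, 0, 0], [0, 0, 0]], "claw": [0.6, 0.6, 0.6, 0.6, 0.6]}}

```text
time: 13.6
position: [0.4303, 0.3807, 0.026]
ee_rot: [-179.9, -0.0, 160.0]
contact_force: [0.5, -0.4, 0.9]
grip_width: 0.0684
grasp_force: 0.0
```

Call:
{"name": "drive_tool", "arguments": {"offset": [[0, 0, 0], [0, 0, 0], [0, 0, 0]], "dr": [[0, 0, 0], [0, 0, 0], [0, 0, 0]], "claw": [0.6, 0.6, 0.6]}}

```text
time: 13.98
position: [0.4311, 0.3813, 0.0275]
ee_rot: [179.9, 0.0, 160.0]
contact_force: [-1.0, 0.8, -0.9]
grip_width: 0.0684
grasp_force: 0.0
```

Call:
{"name": "drive_tool", "arguments": {"offset": [[0, 0, 0], [0, 0, 0], [0, 0, 0], [0, 0, 0], [0, 0, 0]], "dr": [[0, 0, 0], [0, 0, 0], [0, 0, 0], [0, 0, 0], [0, 0, 0]], "claw": [-1, -1, -1, -1, -1]}}

```text
time: 14.6
position: [0.4327, 0.3831, 0.029]
ee_rot: [179.7, 0.2, 160.0]
contact_force: [1.1, 1.0, 10.5]
grip_width: 0.0
grasp_force: 5.3
```

```bash
python3 -c "
from h import *
go()
for n in('scene','top'):
  p=get_image(n)
  P=layer(p,(.4306,.381),.05,.012,.022);print(len(P),*mid(P),cen(P[:,:2]))
"
```

```text
t 14.6 pos [0.4327 0.3831 0.029 ] rpy [1.7966e+02 1.6000e-01 1.6001e+02] F [ 1.1  1.  10.5] w 0.0 g 5.3
327 [0.4335 0.3816] [0.058 0.061] (array([0.4326, 0.3804]), 35.0)
239 [0.4374 0.3778] [0.048 0.055] (array([0.4323, 0.3805]), 33.4)
```

The fingers shut to zero, so I'll look.

```bash
python3 -c "
from h import *
a=get_image('scene');b=get_image('top')
u,v=pix(a,(.431,.381,.04));x=a['image'][v-60:v+60,u-60:u+60]
u,v=pix(b,(.431,.381,.04));y=b['image'][v-60:v+60,max(0,u-60):u+60]
cv2.imwrite('pics/c2.png',np.hstack([cv2.resize(x,(400,400)),cv2.resize(y,(400,400))]))
P=layer(a,(.4306,.381),.06,.03,.3);print(len(P),np.percentile(P[:,2],[1,10,50]))
"
```

```text
2181 [0.03739578 0.10920225 0.21344905]
```

View pics/c2.png

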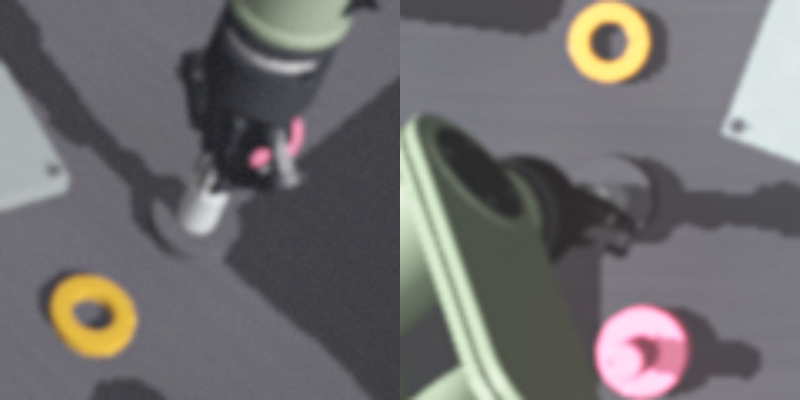

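Call:
{"name": "drive_tool", "arguments": {"offset": [[0, 0, 0], [0, 0, 0]], "dr": [[0, 0, 0], [0, 0, 0]], "claw": [-1, -1]}}

```text
time: 15.05
position: [0.4327, 0.3831, 0.0291]
ee_rot: [179.7, 0.2, 160.0]
contact_force: [-0.3, 1.2, 10.7]
grip_width: -0.0003
grasp_force: 5.2
```

```bash
python3 -c "
from h import *
go()
a=get_image('scene');X=cloud(a)
u,v=pix(a,(.431,.381,.04))
cv2.imwrite('pics/c3.png',cv2.resize(a['image'][v-45:v+30,u-40:u+60],(800,600),interpolation=2))
print(u,v,pix(a,state()['position']))
for y in range(v-30,v+25,5): print(y,[tuple(np.round(X[y,x]*1000).astype(int)) if X[y,x,0]==X[y,x,0] else 0 for x in range(u-8,u+25,6)])
"
```

```text
t 15.05 pos [0.4327 0.3831 0.0291] rpy [1.7965e+02 1.6000e-01 1.6000e+02] F [-0.3  1.2 10.7] w -0.0003 g 5.2
412 284 (411, 287)
254 [(np.int64(345), np.int64(294), np.int64(4)), (np.int64(435), np.int64(350), np.int64(132)), (np.int64(449), np.int64(369), np.int64(162)), (np.int64(471), np.int64(391), np.int64(202)), (np.int64(466), np.int64(401), np.int64(208)), (np.int64(458), np.int64(410), np.int64(211))]
259 [(np.int64(356), np.int64(304), np.int64(1)), (np.int64(436), np.int64(354), np.int64(117)), (np.int64(446), np.int64(372), np.int64(144)), (np.int64(458), np.int64(390), np.int64(172)), (np.int64(452), np.int64(400), np.int64(178)), (np.int64(455), np.int64(413), np.int64(194))]
264 [(np.int64(367), np.int64(314), np.int64(-2)), (np.int64(355), np.int64(325), np.int64(-1)), (np.int64(444), np.int64(376), np.int64(127)), (np.int64(456), np.int64(394), np.int64(156)), (np.int64(453), np.int64(405), np.int64(166)), (np.int64(452), np.int64(417), np.int64(177))]
269 [(np.int64(381), np.int64(326), np.int64(-1)), (np.int64(368), np.int64(336), np.int64(-1)), (np.int64(445), np.i
[... 1430 characters left out ...]
4(19)), (np.int64(421), np.int64(411), np.int64(20)), (np.int64(395), np.int64(416), np.int64(1)), (np.int64(382), np.int64(425), np.int64(-1))]
299 [(np.int64(460), np.int64(389), np.int64(8)), (np.int64(456), np.int64(402), np.int64(19)), (np.int64(442), np.int64(410), np.int64(16)), (np.int64(419), np.int64(415), np.int64(0)), (np.int64(406), np.int64(425), np.int64(-1)), (np.int64(394), np.int64(434), np.int64(0))]
304 [(np.int64(464), np.int64(396), np.int64(-3)), (np.int64(454), np.int64(406), np.int64(0)), (np.int64(442), np.int64(415), np.int64(-1)), (np.int64(429), np.int64(424), np.int64(-2)), (np.int64(418), np.int64(434), np.int64(0)), (np.int64(406), np.int64(443), np.int64(0))]
```

View pics/c3.png

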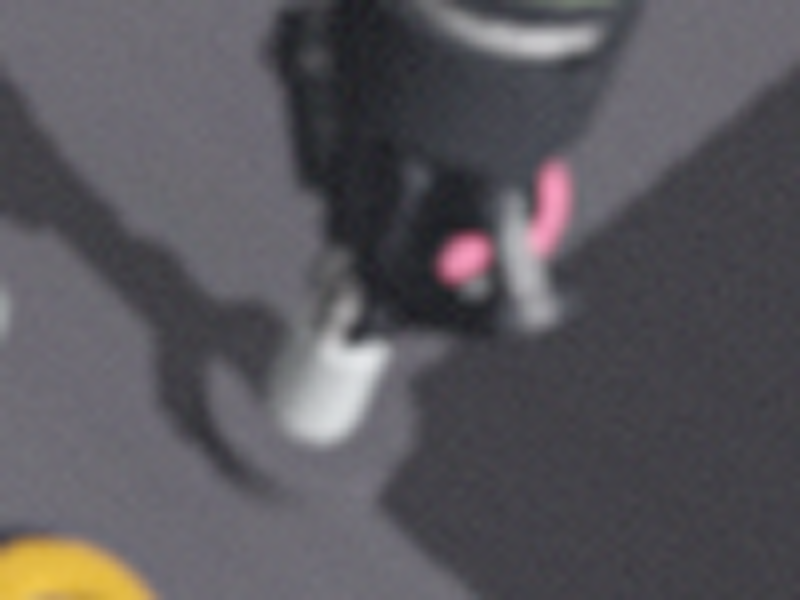

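```bash
python3 -c "
from h import *
s=state();R=Ro.from_euler('xyz',s['ee_rot'],degrees=True).as_matrix()
for n in('scene','top'):
  X=cloud(get_image(n)).reshape(-1,3);X=X[near(X,(.431,.381),.09)&(X[:,2]>.024)&(X[:,2]<.15)&(np.hypot(X[:,0]-.431,X[:,1]-.381)<.08)]
  T=(X-s['position'])@R*1000
  print(n)
  for z0 in range(20,150,10):
    m=(X[:,2]*1000>=z0)&(X[:,2]*1000<z0+10)
    if m.sum()>2: print(z0,m.sum(),'tx',np.round(np.percentile(T[m,0],[3,50,97])),'ty',np.round(np.percentile(T[m,1],[3,25,50,75,97])))
"
```

```text
scene
20 14 tx [-13.  -7.   8.] ty [-8.  3.  8. 11. 12.]
30 31 tx [-13. -10.   3.] ty [-8. -0.  4.  9. 11.]
40 28 tx [-13.  -9.   6.] ty [-9.  1.  7. 10. 12.]
50 33 tx [-14.  -9.   6.] ty [-11.   2.   6.   9.  11.]
60 18 tx [-14. -11.   5.] ty [-7. -2.  3.  8. 11.]
70 30 tx [-14.  -9.   1.] ty [-11.   1.   8.  13.  15.]
80 30 tx [-14. -10.  -1.] ty [-12.   1.   7.  12.  14.]
90 25 tx [-13. -11.  -5.] ty [-7. -2.  2. 12. 15.]
100 25 tx [-16. -14.  -8.] ty [-26.  -6.   3.  11.  15.]
110 93 tx [-15. -12.   6.] ty [-31.  -8.  14.  20.  31.]
120 67 tx [-19. -14.   2.] ty [-42. -25.  13.  29.  42.]
130 87 tx [-20. -14.  -5.] ty [-45. -35.  -5.  17.  48.]
140 104 tx [-20. -14.  -6.] ty [-54. -40.  -2.  42.  61.]
top
20 11 tx [-23.  -8.   2.] ty [-26. -15. -14. -10.  -1.]
30 9 tx [-12.  -9.  -1.] ty [-15. -13. -10.  -5.   0.]
40 7 tx [-12. -10.  -3.] ty [-15. -12. -10.  -7.  -4.]
50 10 tx [-12.  -9.  -4.] ty [-15. -12. -11.  -3.   0.]
60 10 tx [-12. -10.  -7.] ty [-12.  -9.  -7.  -5.   1.]
70 8 tx [-13. -12.  -8.] ty [-8. -6. -4.  3.  8.]
80 5 tx [-12. -12.  -8.] ty [-6. -5. -3.  4.  4.]
90 4 tx [-13. -10.  -8.] ty [-12. -11.  -7.  -1.   4.]
100 4 tx [-14. -12.  -8.] ty [-14. -13. -11.  -9.  -5.]
110 22 tx [-15.  -8.  -3.] ty [-29. -26. -22. -16. -13.]
120 15 tx [-14. -12.  -7.] ty [-40. -33. -26. -24. -17.]
130 17 tx [-18. -13.  -6.] ty [-50. -35. -33. -15.  -9.]
140 28 tx [-17.  -9.  10.] ty [-59. -45. -43. -39. -15.]
```

Depth shows the shut fingers standing on top of the shaft, tips near z 0.062 while the reported TCP is 0.029. The reported z looks biased. I'll lift with the fingers shut and measure the tip height with the cameras.

Call:
{"name": "drive_tool", "arguments": {"offset": [[0, 0, -0.5], [0, 0, -0.5], [0, 0, -0.5], [0, 0, -0.5], [0, 0, 0]], "dr": [[0, 0, 0], [0, 0, 0], [0, 0, 0], [0, 0, 0], [0, 0, 0]], "claw": [-1, -1, -1, -1, -1]}}

```text
time: 15.82
position: [0.4316, 0.3816, 0.1283]
ee_rot: [179.8, 0.1, 160.0]
contact_force: [-0.9, -0.2, -1.5]
grip_width: -0.0001
grasp_force: 0.0
```

Call:
{"name": "drive_tool", "arguments": {"offset": [[0, 0, 0], [0, 0, 0], [0, 0, 0]], "dr": [[0, 0, 0], [0, 0, 0], [0, 0, 0]], "claw": [-1, -1, -1]}}

```text
time: 16.2
position: [0.4304, 0.3807, 0.1259]
ee_rot: [-179.9, -0.0, 160.0]
contact_force: [0.5, 0.4, -0.8]
grip_width: 0.0002
grasp_force: 0.0
```

```bash
python3 -c "
from h import *
go()
s=state();R=Ro.from_euler('xyz',s['ee_rot'],degrees=True).as_matrix()
a=get_image('scene');b=get_image('top')
for n,p in(('scene',a),('top',b)):
  X=cloud(p).reshape(-1,3);X=X[near(X,s['position'],.08)&(X[:,2]>.024)&(X[:,2]<.27)]
  T=(X-s['position'])@R*1000
  print(n)
  for z0 in range(50,250,10):
    m=(X[:,2]*1000>=z0)&(X[:,2]*1000<z0+10)
    if m.sum()>2: print(z0,m.sum(),'tx',np.round(np.percentile(T[m,0],[3,50,97])),'ty',np.round(np.percentile(T[m,1],[3,25,50,75,97])))
  P=layer(p,(.4306,.381),.06,.055,.066);print('hub',len(P),*mid(P))
u,v=pix(a,s['position']);print(u,v)
im=cv2.resize(a['image'][v-60:v+60,u-80:u+80],(800,600),interpolation=2);cv2.circle(im,(400,300),4,(0,0,255),-1)
cv2.imwrite('pics/c4.png',im)
"
```

```text
t 16.2 pos [0.4304 0.3807 0.1259] rpy [-1.7991e+02 -5.0000e-02  1.6002e+02] F [ 0.5  0.4 -0.8] w 0.0002 g 0.0
scene
50 39 tx [-14.  -9.   6.] ty [-10.  -2.   7.  12.  14.]
60 73 tx [-14.  -2.  11.] ty [-11.  -3.   2.   7.  13.]
160 23 tx [-13. -11.   1.] ty [-11.  -2.   6.   8.  12.]
170 39 tx [-13.  -9.   3.] ty [-12.   1.   8.  14.  15.]
180 36 tx [-14. -10.  -3.] ty [-11.  -0.   6.  12.  15.]
190 24 tx [-14. -11.  -7.] ty [-5. -1.  5. 11. 15.]
200 60 tx [-15. -13.   4.] ty [-26.  -9.   1.  13.  31.]
210 108 tx [-15. -13.   6.] ty [-33.  -7.  15.  21.  35.]
220 96 tx [-19. -14.  -1.] ty [-43. -30.  -4.  17.  45.]
230 108 tx [-20. -14.  -5.] ty [-52. -37.  -4.  18.  52.]
240 159 tx [-19. -13.   7.] ty [-54. -39.  16.  46.  62.]
hub 96 [0.4323 0.3814] [0.025 0.025]
top
50 27 tx [-13.  -3.  12.] ty [-12.  -5.  -2.   7.  14.]
60 93 tx [-12.  -0.  12.] ty [-11.  -5.   1.   5.  12.]
160 8 tx [-12. -11.  -9.] ty [-9. -4. -3.  1.  5.]
170 10 tx [-12. -10.  -8.] ty [-8. -6. -4.  1.  7.]
180 8 tx [-13. -12.  -8.] ty [-9. -5. -2.  4.  8.]
200 11 tx [-14. -13.  -8.] ty [-26. -22. -13. -11.  -6.]
210 31 tx [-13.  -7.  -2.] ty [-31. -25. -22. -17. -13.]
220 23 tx [-18. -13.  -9.] ty [-41. -33. -29. -14.  -5.]
230 17 tx [-18. -13.  -6.] ty [-51. -42. -34. -15.  -9.]
240 51 tx [-18.  -9.  10.] ty [-60. -49. -44. -41. -16.]
hub 114 [0.4305 0.3817] [0.026 0.026]
421 263
```

View pics/c4.png

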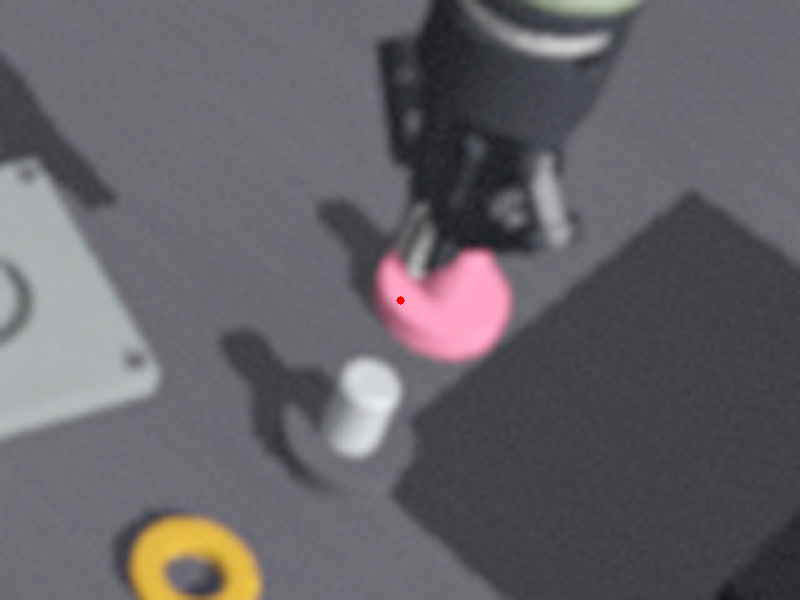

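Tip is really at about z 0.160 against a reported 0.126, so real z = reported + 0.033, with xy fine. I'll use that offset from here.

Call:
{"name": "drive_tool", "arguments": {"offset": [[0, 0, 0], [0, 0.02, 0], [0, 0, 0.4], [0, 0, 0.8], [0, 0, 0.8]], "dr": [[0, 0, 0], [0, 0, 0], [0, 0, 0], [0, 0, 0], [0, 0, 0]], "claw": [0.6, 0.6, 0.6, 0.6, 0.6]}}

```text
time: 16.92
position: [0.4315, 0.3823, 0.0263]
ee_rot: [179.9, 0.0, 160.0]
contact_force: [-0.5, 0.3, -0.7]
grip_width: 0.0681
grasp_force: 0.0
```

Call:
{"name": "drive_tool", "arguments": {"offset": [[0, 0, 0.4], [0, 0, 0.26], [0, 0, 0], [0, 0, 0], [0, 0, 0]], "dr": [[0, 0, 0], [0, 0, 0], [0, 0, 0], [0, 0, 0], [0, 0, 0]], "claw": [0.6, 0.6, 0.6, 0.6, 0.6]}}

```text
time: 17.55
position: [0.4317, 0.3825, -0.0051]
ee_rot: [179.9, 0.1, 160.0]
contact_force: [0.9, -0.3, 1.4]
grip_width: 0.0689
grasp_force: 0.0
```

Call:
{"name": "drive_tool", "arguments": {"offset": [[0, 0, 0], [0, 0, 0], [0, 0, 0], [0, 0, 0], [0, 0, 0]], "dr": [[0, 0, 0], [0, 0, 0], [0, 0, 0], [0, 0, 0], [0, 0, 0]], "claw": [-1, -1, -1, -1, -1]}}

```text
time: 18.18
position: [0.4308, 0.3813, -0.0057]
ee_rot: [-179.9, -0.0, 160.0]
contact_force: [-1.2, -2.9, 5.6]
grip_width: 0.0266
grasp_force: 59.9
```

```bash
python3 -c "
from h import *
go()
for n in('scene','top'):
  p=get_image(n)
  P=layer(p,(.4306,.381),.05,.012,.022);print(len(P),*mid(P),cen(P[:,:2]))
"
```

```text
t 18.18 pos [ 0.4308  0.3813 -0.0057] rpy [-1.7994e+02 -1.0000e-02  1.6003e+02] F [-1.2 -2.9  5.6] w 0.0266 g 59.9
257 [0.4412 0.3825] [0.045 0.062] (array([0.4333, 0.3826]), 33.3)
173 [0.4375 0.3757] [0.052 0.05 ] (array([0.4313, 0.3822]), 32.8)
```

Call:
{"name": "drive_tool", "arguments": {"offset": [[0, 0, -0.3], [0, 0, -0.6], [0, 0, -0.6], [0, 0, 0], [0, 0, 0]], "dr": [[0, 0, 0], [0, 0, 0], [0, 0, 0], [0, 0, 0], [0, 0, 0]], "claw": [-1, -1, -1, -1, -1]}}

```text
time: 18.9
position: [0.4303, 0.3813, 0.0677]
ee_rot: [-179.9, -0.1, 160.0]
contact_force: [-0.0, 0.8, -4.5]
grip_width: 0.0263
grasp_force: 59.8
```

Call:
{"name": "drive_tool", "arguments": {"offset": [[-0.76, -0.67, 0], [-0.76, -0.68, 0], [-0.76, -0.67, 0], [-0.75, -0.68, 0], [0, 0, 0]], "dr": [[0, 0, 0], [0, 0, 0], [0, 0, 0], [0, 0, 0], [0, 0, 0]], "claw": [-1, -1, -1, -1, -1]}}

```text
time: 19.52
position: [0.5277, 0.2, 0.067]
ee_rot: [-179.9, -0.1, 159.7]
contact_force: [-0.6, 0.2, -3.8]
grip_width: 0.0264
grasp_force: 60.4
```

Call:
{"name": "drive_tool", "arguments": {"offset": [[0, 0, 0], [0, 0, 0], [0, 0, 0]], "dr": [[0, 0, 0], [0, 0, 0], [0, 0, 0]], "claw": [-1, -1, -1]}}

```text
time: 19.9
position: [0.5268, 0.2042, 0.0686]
ee_rot: [-180.0, -0.0, 160.1]
contact_force: [0.7, -0.7, -4.4]
grip_width: 0.0266
grasp_force: 60.4
```

```bash
python3 -c "
from h import *
go((.5268,.2025,.0683))
for n in('scene','top'):
  p=get_image(n)
  P=layer(p,(.5268,.2025),.05,.065,.1);print(len(P),*mid(P),cen(P[:,:2]),np.percentile(P[:,2],[5,50,95]))
"
```

```text
t 19.9 pos [0.5268 0.2042 0.0686] rpy [-1.7999e+02 -2.0000e-02  1.6011e+02] F [ 0.7 -0.7 -4.4] w 0.0266 g 60.4
[0.5268 0.2025 0.0683] -> [-0.01 -0.03  0.01] rows>= 0.0
336 [0.5328 0.2067] [0.054 0.061] (array([0.529 , 0.2055]), 33.4) [0.07746647 0.0914492  0.09475722]
73 [0.5421 0.1847] [0.027 0.021] (array([0.5441, 0.1851]), 18.3) [0.08256027 0.09233009 0.0962091 ]
```

Call:
{"name": "drive_tool", "arguments": {"offset": [[0, 0, 0], [0, 0, 0]], "dr": [[0, 0, 0], [0, 0, 0]], "claw": [-1, -1]}}

```text
time: 20.25
position: [0.5273, 0.2035, 0.0689]
ee_rot: [180.0, 0.0, 160.0]
contact_force: [0.1, -0.8, -5.0]
grip_width: 0.0264
grasp_force: 60.4
```

```bash
python3 -c "
from h import *
go((.5268,.2025,.0683))
p=get_image('scene');X=cloud(p)
P=layer(p,(.5268,.2035),.06,.085,.097);print(len(P),*mid(P),cen(P[:,:2]),np.percentile(P[:,2],[5,50,95]))
P=layer(p,(.5268,.2025),.11,.016,.025);print(len(P),*mid(P),cv2.minAreaRect((P[:,:2]*1000).astype(np.float32)))
"
```

```text
t 20.25 pos [0.5273 0.2035 0.0689] rpy [1.7999e+02 1.0000e-02 1.6003e+02] F [ 0.1 -0.8 -5. ] w 0.0264 g 60.4
[0.5268 0.2025 0.0683] -> [ 0.   -0.02  0.01] rows>= 0.0
272 [0.533  0.2056] [0.055 0.062] (array([0.5303, 0.2046]), 34.0) [0.08732446 0.09241963 0.09475776]
1751 [0.5346 0.2025] [0.153 0.165] ((527.0053100585938, 201.35211181640625), (152.0729522705078, 152.08433532714844), 69.70687103271484)
```

Call:
{"name": "drive_tool", "arguments": {"offset": [[0, -0.02, 0.3], [0, 0, 0.4], [0, 0, 0.3], [0, 0, 0], [0, 0, 0]], "dr": [[0, 0, 0], [0, 0, 0], [0, 0, 0], [0, 0, 0], [0, 0, 0]], "claw": [-1, -1, -1, -1, -1]}}

```text
time: 20.92
position: [0.5275, 0.2025, 0.019]
ee_rot: [180.0, 0.0, 160.0]
contact_force: [0.2, -0.7, -4.6]
grip_width: 0.0267
grasp_force: 60.4
```

Call:
{"name": "drive_tool", "arguments": {"offset": [[0, 0, 0.05], [0, 0, 0.05], [0, 0, 0.05], [0, 0, 0], [0, 0, 0]], "dr": [[0, 0, 0], [0, 0, 0], [0, 0, 0], [0, 0, 0], [0, 0, 0]], "claw": [-1, -1, -1, -1, -1]}}

```text
time: 21.55
position: [0.5267, 0.2023, 0.0112]
ee_rot: [-180.0, -0.0, 160.0]
contact_force: [-0.4, -0.0, -4.7]
grip_width: 0.0264
grasp_force: 60.5
```

In the pocket with no contact force. Lowering to seat.

Call:
{"name": "drive_tool", "arguments": {"offset": [[0, 0, 0.06], [0, 0, 0.06], [0, 0, 0.04], [0, 0, 0], [0, 0, 0]], "dr": [[0, 0, 0], [0, 0, 0], [0, 0, 0], [0, 0, 0], [0, 0, 0]], "claw": [-1, -1, -1, -1, -1]}}

```text
time: 22.18
position: [0.5268, 0.2023, 0.0031]
ee_rot: [-180.0, -0.0, 160.0]
contact_force: [-0.2, -2.5, -6.1]
grip_width: 0.0264
grasp_force: 60.4
```

Call:
{"name": "drive_tool", "arguments": {"offset": [[0, 0, 0.02], [0, 0, 0], [0, 0, 0]], "dr": [[0, 0, 0], [0, 0, 0], [0, 0, 0]], "claw": [-1, -1, -1]}}

```text
time: 22.55
position: [0.5269, 0.2022, 0.0023]
ee_rot: [-180.0, -0.0, 160.0]
contact_force: [-1.3, -1.5, -3.2]
grip_width: 0.0262
grasp_force: 60.7
```

Call:
{"name": "drive_tool", "arguments": {"offset": [[0, 0, 0], [0, 0, 0], [0, 0, -0.15], [0, 0, -0.7], [0, 0, -0.9]], "dr": [[0, 0, 0], [0, 0, 0], [0, 0, 0], [0, 0, 0], [0, 0, 0]], "claw": [0.6, 0.6, 0.6, 0.8, 1]}}

```text
time: 23.18
position: [0.5266, 0.2024, 0.0907]
ee_rot: [-180.0, -0.1, 160.0]
contact_force: [0.7, -0.1, -0.2]
grip_width: 0.0854
grasp_force: 0.0
```

Call:
{"name": "drive_tool", "arguments": {"offset": [[0.2, 0.9, 0], [0.2, 0.9, 0], [0.2, 0.9, 0], [0.24, 0.92, 0], [0, 0, 0]], "dr": [[0, 0, 0], [0, 0, 0], [0, 0, 0], [0, 0, 0], [0, 0, 0]], "claw": [1, 1, 1, 1, 1]}}

```text
time: 23.8
position: [0.5495, 0.3903, 0.0902]
ee_rot: [179.9, 0.0, 160.2]
contact_force: [-0.0, -0.3, 0.1]
grip_width: 0.0857
grasp_force: 0.0
```

Call:
{"name": "drive_tool", "arguments": {"offset": [[0, 0, 0], [0, 0, 0], [0, 0, 0]], "dr": [[0, 0, 0], [0, 0, 0], [0, 0, 0]], "claw": [1, 1, 1]}}

```text
time: 24.18
position: [0.5495, 0.3858, 0.0902]
ee_rot: [180.0, 0.0, 159.9]
contact_force: [-0.6, 0.0, -0.4]
grip_width: 0.0853
grasp_force: 0.0
```

```bash
cat >> h.py <<'E'
def chk():
    for n in('top','scene'):
        p=get_image(n);print(n)
        for k,c,r,z0,z1 in[("shaft",(.527,.202),.03,.06,.075),("flange",(.527,.202),.036,.0235,.03),("cap",(.57,-.411),.07,.036,.05),("s1",(.5493,.3866),.06,.008,.018),("s2",(.4587,-.0019),.06,.008,.018),("s3",(.4196,-.3741),.055,.008,.018)]:
            P=layer(p,c,r,z0,z1)
            if len(P)>20: print(k,len(P),*mid(P),*cen(P[:,:2]),round(float(np.median(P[:,2])),4))
E
python3 -c "
from h import *
chk();go((.5493,.3866,.09))"
```

```text
top
shaft 106 [0.5275 0.2043] [0.024 0.026] [0.5274 0.2039] 13.8 0.0706
flange 352 [0.528  0.2046] [0.06 0.06] [0.5296 0.2031] 34.6 0.0267
cap 474 [ 0.5472 -0.4352] [0.054 0.054] [ 0.5474 -0.436 ] 30.8 0.0425
s1 157 [0.5543 0.3829] [0.045 0.05 ] [0.5403 0.3787] 41.4 0.0127
s2 310 [ 0.458  -0.0019] [0.055 0.053] [0.4505 0.0031] 39.6 0.0126
s3 317 [ 0.4201 -0.3737] [0.053 0.055] [ 0.4214 -0.3743] 30.8 0.0123
scene
shaft 91 [0.5291 0.2046] [0.026 0.024] [0.5278 0.2036] 15.0 0.0693
flange 252 [0.5283 0.2037] [0.062 0.059] [0.5274 0.2047] 33.8 0.0265
cap 165 [ 0.5494 -0.4342] [0.053 0.054] [ 0.5453 -0.4361] 33.3 0.0415
s1 319 [0.5505 0.3869] [0.056 0.054] [0.5498 0.3864] 30.8 0.012
s2 171 [ 0.4601 -0.0011] [0.055 0.053] [ 0.4585 -0.0025] 31.6 0.0116
s3 59 [ 0.4091 -0.3737] [0.036 0.054] [ 0.4154 -0.3738] 29.7 0.011
t 24.27 pos [0.5496 0.3861 0.0901] rpy [1.7999e+02 1.0000e-02 1.5996e+02] F [-0.3  0.4  0.2] w 0.0851 g 0.0
[0.5493 0.3866 0.09  ] -> [0.01 0.01 0.  ] rows>= 0.0
```

The hub is seated and stays put. The cap was knocked to (0.547,-0.436), which I'll use later. Now the first spacer.

Call:
{"name": "drive_tool", "arguments": {"offset": [[0.01, 0.01, 0.5], [0, 0, 0.8], [0, 0, 0.6], [0, 0, 0.4], [0, 0, 0.18]], "dr": [[0, 0, 0], [0, 0, 0], [0, 0, 0], [0, 0, 0], [0, 0, 0]], "claw": [1, 1, 1, 1, 1]}}

```text
time: 24.9
position: [0.5486, 0.3868, -0.0354]
ee_rot: [-179.9, -0.1, 160.0]
contact_force: [0.6, 1.0, 0.2]
grip_width: 0.0855
grasp_force: 0.0
```

Call:
{"name": "drive_tool", "arguments": {"offset": [[0, 0, 0], [0, 0, 0], [0, 0, 0]], "dr": [[0, 0, 0], [0, 0, 0], [0, 0, 0]], "claw": [1, 1, 1]}}

```text
time: 25.28
position: [0.5497, 0.3879, -0.033]
ee_rot: [179.9, 0.1, 160.0]
contact_force: [-0.1, -0.3, -0.0]
grip_width: 0.0855
grasp_force: 0.0
```

Call:
{"name": "drive_tool", "arguments": {"offset": [[0, 0, 0], [0, 0, 0], [0, 0, 0], [0, 0, 0]], "dr": [[0, 0, 0], [0, 0, 0], [0, 0, 0], [0, 0, 0]], "claw": [-1, -1, -1, -1]}}

```text
time: 25.78
position: [0.5492, 0.3874, -0.0326]
ee_rot: [180.0, 0.0, 160.0]
contact_force: [-1.9, -1.1, 7.5]
grip_width: 0.057
grasp_force: 62.1
```

Call:
{"name": "drive_tool", "arguments": {"offset": [[0, 0, -0.3], [0, 0, -0.8], [0, 0, -0.9], [0, 0, 0], [0, 0, 0]], "dr": [[0, 0, 0], [0, 0, 0], [0, 0, 0], [0, 0, 0], [0, 0, 0]], "claw": [-1, -1, -1, -1, -1]}}

```text
time: 26.4
position: [0.5485, 0.3871, 0.0655]
ee_rot: [-180.0, -0.0, 160.0]
contact_force: [0.3, -0.2, -1.7]
grip_width: 0.0567
grasp_force: 64.2
```

Call:
{"name": "drive_tool", "arguments": {"offset": [[-0.21, -0.9, 0], [-0.21, -0.9, 0], [-0.21, -0.9, 0], [-0.22, -0.9, 0], [0, 0, 0]], "dr": [[0, 0, 0], [0, 0, 0], [0, 0, 0], [0, 0, 0], [0, 0, 0]], "claw": [-1, -1, -1, -1, -1]}}

```text
time: 27.02
position: [0.5254, 0.2006, 0.0641]
ee_rot: [-179.8, -0.2, 159.8]
contact_force: [0.3, -0.1, -2.1]
grip_width: 0.0567
grasp_force: 64.3
```

Call:
{"name": "drive_tool", "arguments": {"offset": [[0, 0, 0], [0, 0, 0], [0, 0, 0], [0, 0, 0], [0, 0, 0]], "dr": [[0, 0, 0], [0, 0, 0], [0, 0, 0], [0, 0, 0], [0, 0, 0]], "claw": [-1, -1, -1, -1, -1]}}

```text
time: 27.65
position: [0.5275, 0.2041, 0.0658]
ee_rot: [180.0, 0.0, 160.0]
contact_force: [-0.8, 0.2, -1.4]
grip_width: 0.0571
grasp_force: 64.3
```

```bash
cat >> h.py <<'E'
def held(c,z0,z1,r=.05):
    for n in('scene','top'):
        p=get_image(n);X=cloud(p);h=cv2.cvtColor(p['image'],cv2.COLOR_BGR2HSV)
        m=near(X,c,r)&(X[...,2]>z0)&(X[...,2]<z1)&(h[...,0]>12)&(h[...,0]<35)&(h[...,1]>110)
        P=X[m]
        if len(P)<15: print(n,len(P));continue
        # top face circle fit on outer boundary
        T=P[P[:,2]>np.percentile(P[:,2],90)-.005]
        print(n,len(P),len(T),"z",np.round(np.percentile(P[:,2],[5,50,95]),4),*mid(T),*cen(T[:,:2]))
E
python3 -c "
from h import *
go((.5274,.2035,.066));held((.5274,.2035),.08,.125)"
```

```text
t 27.65 pos [0.5275 0.2041 0.0658] rpy [180.     0.   160.04] F [-0.8  0.2 -1.4] w 0.0571 g 64.3
[0.5274 0.2035 0.066 ] -> [-0.   -0.01 -0.  ] rows>= 0.0
scene 153 126 z [0.1026 0.1095 0.1127] [0.533  0.1999] [0.052 0.045] [0.531 0.203] 30.1
top 21 19 z [0.1071 0.1112 0.1129] [0.5434 0.1839] [0.014 0.011] [0.5434 0.1836] 9.1
```

Call:
{"name": "drive_tool", "arguments": {"offset": [[0, 0, 0.3], [0, 0, 0.22], [0, 0, 0.1], [0, 0, 0], [0, 0, 0]], "dr": [[0, 0, 0], [0, 0, 0], [0, 0, 0], [0, 0, 0], [0, 0, 0]], "claw": [-1, -1, -1, -1, -1]}}

```text
time: 28.38
position: [0.5278, 0.2039, 0.035]
ee_rot: [180.0, 0.0, 160.0]
contact_force: [-0.1, 0.2, -0.8]
grip_width: 0.0571
grasp_force: 64.3
```

Call:
{"name": "drive_tool", "arguments": {"offset": [[0, 0, 0.08], [0, 0, 0.08], [0, 0, 0], [0, 0, 0]], "dr": [[0, 0, 0], [0, 0, 0], [0, 0, 0], [0, 0, 0]], "claw": [-1, -1, -1, -1]}}

```text
time: 28.88
position: [0.5276, 0.2039, 0.0268]
ee_rot: [180.0, 0.0, 160.0]
contact_force: [-0.3, -0.1, -1.7]
grip_width: 0.0568
grasp_force: 64.3
```

Call:
{"name": "drive_tool", "arguments": {"offset": [[0, 0, 0.2], [0, 0, 0.2], [0, 0, 0.2], [0, 0, 0.04], [0, 0, 0]], "dr": [[0, 0, 0], [0, 0, 0], [0, 0, 0], [0, 0, 0], [0, 0, 0]], "claw": [-1, -1, -1, -1, -1]}}

```text
time: 29.5
position: [0.5275, 0.2038, -0.0055]
ee_rot: [-180.0, -0.0, 160.0]
contact_force: [-0.3, 0.8, -1.5]
grip_width: 0.0568
grasp_force: 64.3
```

Call:
{"name": "drive_tool", "arguments": {"offset": [[0, 0, 0.03], [0, 0, 0], [0, 0, 0]], "dr": [[0, 0, 0], [0, 0, 0], [0, 0, 0]], "claw": [-1, -1, -1]}}

```text
time: 29.88
position: [0.5277, 0.2038, -0.0065]
ee_rot: [180.0, 0.0, 160.0]
contact_force: [0.7, 0.4, -1.1]
grip_width: 0.0568
grasp_force: 64.3
```

Call:
{"name": "drive_tool", "arguments": {"offset": [[0, 0, 0], [0, 0, 0], [0, 0, -0.2], [0, 0, -0.8], [0, 0, -0.9]], "dr": [[0, 0, 0], [0, 0, 0], [0, 0, 0], [0, 0, 0], [0, 0, 0]], "claw": [1, 1, 1, 1, 1]}}

```text
time: 30.5
position: [0.5272, 0.2037, 0.0896]
ee_rot: [-180.0, -0.0, 160.0]
contact_force: [1.7, 0.0, 0.1]
grip_width: 0.0856
grasp_force: 0.0
```

Call:
{"name": "drive_tool", "arguments": {"offset": [[-0.02, -0.87, 0], [-0.02, -0.87, 0], [-0.02, -0.87, 0], [-0.02, -0.87, 0], [-0.03, -0.86, 0]], "dr": [[0, 0, 0], [0, 0, 0], [0, 0, 0], [0, 0, 0], [0, 0, 0]], "claw": [1, 1, 1, 1, 1]}}

```text
time: 31.12
position: [0.4582, -0.0033, 0.0892]
ee_rot: [180.0, 0.1, 160.0]
contact_force: [0.5, -0.8, -0.5]
grip_width: 0.0856
grasp_force: 0.0
```

Call:
{"name": "drive_tool", "arguments": {"offset": [[0, 0, 0], [0, 0, 0], [0, 0, 0], [0, 0, 0]], "dr": [[0, 0, 0], [0, 0, 0], [0, 0, 0], [0, 0, 0]], "claw": [1, 1, 1, 1]}}

```text
time: 31.62
position: [0.4588, -0.0012, 0.0883]
ee_rot: [180.0, 0.0, 160.1]
contact_force: [0.1, -0.2, -0.2]
grip_width: 0.0854
grasp_force: 0.0
```

```bash
python3 -c "
from h import *
chk();held((.527,.204),.03,.05);held((.459,-.002),.006,.02,.06);go((.4587,-.0019,-.034))"
```

```text
top
shaft 106 [0.5275 0.2041] [0.024 0.026] [0.5272 0.2044] 14.1 0.0705
flange 84 [0.5256 0.2025] [0.06 0.06] [0.5242 0.2037] 34.2 0.0266
cap 472 [ 0.5472 -0.4347] [0.054 0.055] [ 0.548  -0.4357] 30.7 0.0427
s3 317 [ 0.4196 -0.3739] [0.054 0.054] [ 0.4198 -0.3741] 30.1 0.0121
scene
shaft 90 [0.5289 0.2037] [0.024 0.026] [0.5275 0.2046] 15.2 0.069
flange 56 [0.531  0.2057] [0.058 0.059] [0.5283 0.2038] 32.7 0.0263
cap 169 [ 0.5492 -0.4354] [0.054 0.055] [ 0.5488 -0.4353] 33.1 0.0409
s2 174 [ 0.4613 -0.0021] [0.054 0.056] [ 0.4608 -0.0024] 30.4 0.0117
s3 57 [ 0.4105 -0.3746] [0.038 0.059] [ 0.4163 -0.3751] 31.1 0.0114
scene 188 155 z [0.0321 0.0373 0.0403] [0.5322 0.2061] [0.051 0.054] [0.5309 0.206 ] 29.9
top 146 125 z [0.0336 0.0381 0.0408] [0.5279 0.1972] [0.054 0.04 ] [0.528  0.2032] 28.8
scene 187 151 z [0.0072 0.0115 0.0151] [ 0.4608 -0.0028] [0.055 0.054] [ 0.4596 -0.0024] 30.2
top 0
t 31.93 pos [ 0.4585 -0.0019  0.0882] rpy [ 1.8000e+02 -1.0000e-02  1.6003e+02] F [-0.1 -0.2  0.2] w 0.0855 g 0.0
[ 0.4587 -0.0019 -0.034 ] -> [-0.    0.    2.44] rows>= 2.0
```

Call:
{"name": "drive_tool", "arguments": {"offset": [[0, 0, 0.5], [0, 0, 0.8], [0, 0, 0.6], [0, 0, 0.4], [0, 0, 0.14]], "dr": [[0, 0, 0], [0, 0, 0], [0, 0, 0], [0, 0, 0], [0, 0, 0]], "claw": [1, 1, 1, 1, 1]}}

```text
time: 32.55
position: [0.4578, -0.002, -0.0347]
ee_rot: [-180.0, -0.1, 160.0]
contact_force: [-0.8, 0.2, 0.5]
grip_width: 0.0853
grasp_force: 0.0
```

Call:
{"name": "drive_tool", "arguments": {"offset": [[0, 0, 0], [0, 0, 0], [0, 0, 0]], "dr": [[0, 0, 0], [0, 0, 0], [0, 0, 0]], "claw": [1, 1, 1]}}

```text
time: 32.92
position: [0.4592, -0.002, -0.0329]
ee_rot: [180.0, 0.1, 160.0]
contact_force: [-0.1, -0.3, 0.3]
grip_width: 0.0855
grasp_force: 0.0
```

Call:
{"name": "drive_tool", "arguments": {"offset": [[0, 0, 0], [0, 0, 0], [0, 0, 0], [0, 0, 0]], "dr": [[0, 0, 0], [0, 0, 0], [0, 0, 0], [0, 0, 0]], "claw": [-1, -1, -1, -1]}}

```text
time: 33.42
position: [0.4587, -0.0021, -0.0324]
ee_rot: [180.0, 0.0, 160.0]
contact_force: [-3.3, -1.0, 13.5]
grip_width: 0.0569
grasp_force: 60.9
```

Call:
{"name": "drive_tool", "arguments": {"offset": [[0, 0, -0.3], [0, 0, -0.8], [0, 0, -0.9], [0, 0, 0], [0, 0, 0]], "dr": [[0, 0, 0], [0, 0, 0], [0, 0, 0], [0, 0, 0], [0, 0, 0]], "claw": [-1, -1, -1, -1, -1]}}

```text
time: 34.05
position: [0.4577, -0.002, 0.0658]
ee_rot: [-180.0, -0.1, 160.0]
contact_force: [-1.0, -0.3, -2.1]
grip_width: 0.057
grasp_force: 64.3
```

Call:
{"name": "drive_tool", "arguments": {"offset": [[0.02, 0.87, 0], [0.02, 0.87, 0], [0.02, 0.87, 0], [0.02, 0.87, 0], [0.03, 0.86, 0]], "dr": [[0, 0, 0], [0, 0, 0], [0, 0, 0], [0, 0, 0], [0, 0, 0]], "claw": [-1, -1, -1, -1, -1]}}

```text
time: 34.67
position: [0.5265, 0.2047, 0.0641]
ee_rot: [-179.8, -0.2, 160.0]
contact_force: [0.5, -0.0, -1.0]
grip_width: 0.0568
grasp_force: 64.4
```

Call:
{"name": "drive_tool", "arguments": {"offset": [[0, 0, 0], [0, 0, 0], [0, 0, 0], [0, 0, 0], [0, 0, 0]], "dr": [[0, 0, 0], [0, 0, 0], [0, 0, 0], [0, 0, 0], [0, 0, 0]], "claw": [-1, -1, -1, -1, -1]}}

```text
time: 35.3
position: [0.5275, 0.2032, 0.0665]
ee_rot: [180.0, 0.0, 160.0]
contact_force: [-0.1, -0.3, -1.3]
grip_width: 0.0567
grasp_force: 64.4
```

```bash
python3 -c "
from h import *
go((.5276,.204,.066));held((.5274,.204),.08,.125)"
```

```text
t 35.3 pos [0.5275 0.2032 0.0665] rpy [1.7999e+02 1.0000e-02 1.5997e+02] F [-0.1 -0.3 -1.3] w 0.0567 g 64.4
[0.5276 0.204  0.066 ] -> [0.   0.02 0.01] rows>= 0.0
scene 156 121 z [0.1021 0.11   0.1128] [0.532  0.2002] [0.052 0.047] [0.5302 0.2022] 31.5
top 24 18 z [0.1052 0.1105 0.1144] [0.5441 0.184 ] [0.015 0.011] [0.5446 0.1837] 10.1
```

Call:
{"name": "drive_tool", "arguments": {"offset": [[0, 0.01, 0.3], [0, 0, 0.22], [0, 0, 0.1], [0, 0, 0], [0, 0, 0]], "dr": [[0, 0, 0], [0, 0, 0], [0, 0, 0], [0, 0, 0], [0, 0, 0]], "claw": [-1, -1, -1, -1, -1]}}

```text
time: 36.02
position: [0.5277, 0.2043, 0.0354]
ee_rot: [180.0, 0.0, 160.0]
contact_force: [-0.1, -1.0, -1.1]
grip_width: 0.0568
grasp_force: 64.4
```

Call:
{"name": "drive_tool", "arguments": {"offset": [[0, 0, 0.08], [0, 0, 0.08], [0, 0, 0], [0, 0, 0]], "dr": [[0, 0, 0], [0, 0, 0], [0, 0, 0], [0, 0, 0]], "claw": [-1, -1, -1, -1]}}

```text
time: 36.52
position: [0.5274, 0.2042, 0.0271]
ee_rot: [-180.0, -0.0, 160.0]
contact_force: [-1.3, -1.8, -0.5]
grip_width: 0.0569
grasp_force: 64.4
```

Threaded. Lowering 20 mm more.

Call:
{"name": "drive_tool", "arguments": {"offset": [[0, 0, 0.15], [0, 0, 0.15], [0, 0, 0.1], [0, 0, 0], [0, 0, 0]], "dr": [[0, 0, 0], [0, 0, 0], [0, 0, 0], [0, 0, 0], [0, 0, 0]], "claw": [-1, -1, -1, -1, -1]}}

```text
time: 37.15
position: [0.5274, 0.2042, 0.007]
ee_rot: [-180.0, -0.0, 160.0]
contact_force: [-1.4, -1.6, -2.0]
grip_width: 0.0568
grasp_force: 64.3
```

Call:
{"name": "drive_tool", "arguments": {"offset": [[0, 0, 0.03], [0, 0, 0], [0, 0, 0]], "dr": [[0, 0, 0], [0, 0, 0], [0, 0, 0]], "claw": [-1, -1, -1]}}

```text
time: 37.52
position: [0.5276, 0.2042, 0.0059]
ee_rot: [-180.0, 0.0, 160.0]
contact_force: [-1.6, -1.3, -0.6]
grip_width: 0.0565
grasp_force: 64.5
```

Call:
{"name": "drive_tool", "arguments": {"offset": [[0, 0, 0], [0, 0, 0], [0, 0, -0.3], [0, 0, -0.95], [0, 0, -0.95]], "dr": [[0, 0, 0], [0, 0, 0], [0, 0, 0], [0, 0, 0], [0, 0, 0]], "claw": [1, 1, 1, 1, 1]}}

```text
time: 38.15
position: [0.5279, 0.2045, 0.118]
ee_rot: [180.0, 0.0, 160.0]
contact_force: [1.6, -0.1, -0.8]
grip_width: 0.085
grasp_force: 0.0
```

Call:
{"name": "drive_tool", "arguments": {"offset": [[-0.16, -0.8, -0.6], [-0.16, -0.9, -0.5], [-0.16, -0.98, 0], [-0.16, -0.98, 0], [-0.16, -0.98, 0]], "dr": [[0, 0, 0], [0, 0, 0], [0, 0, 0], [0, 0, 0], [0, 0, 0]], "claw": [1, 1, 1, 1, 1]}}

```text
time: 38.78
position: [0.486, -0.0288, 0.1723]
ee_rot: [179.9, 0.2, 160.0]
contact_force: [0.2, 0.0, 0.7]
grip_width: 0.0855
grasp_force: 0.0
```

Call:
{"name": "drive_tool", "arguments": {"offset": [[-0.16, -1, 0], [-0.16, -1, 0], [-0.16, -1, 0], [-0.16, -1, 0], [-0.16, -1, 0]], "dr": [[0, 0, 0], [0, 0, 0], [0, 0, 0], [0, 0, 0], [0, 0, 0]], "claw": [1, 1, 1, 1, 1]}}

```text
time: 39.4
position: [0.4381, -0.2778, 0.1722]
ee_rot: [-180.0, 0.1, 160.0]
contact_force: [0.4, -0.0, -0.4]
grip_width: 0.0855
grasp_force: 0.0
```

Call:
{"name": "drive_tool", "arguments": {"offset": [[-0.16, -1, 0], [-0.17, -0.96, 0], [0, 0, 0], [0, 0, 0], [0, 0, 0]], "dr": [[0, 0, 0], [0, 0, 0], [0, 0, 0], [0, 0, 0], [0, 0, 0]], "claw": [1, 1, 1, 1, 1]}}

```text
time: 40.02
position: [0.4205, -0.3726, 0.1712]
ee_rot: [180.0, 0.0, 160.1]
contact_force: [0.3, -1.0, 0.4]
grip_width: 0.0851
grasp_force: 0.0
```

```bash
python3 -c "
from h import *
chk();held((.527,.204),.03,.065);held((.42,-.374),.006,.02,.06);go((.4196,-.374,.09),(.4196,-.374,-.034))"
```

```text
top
shaft 102 [0.5275 0.2043] [0.024 0.025] [0.5274 0.204 ] 13.8 0.0702
flange 73 [0.5263 0.196 ] [0.061 0.047] [0.5269 0.2043] 33.1 0.0266
cap 479 [ 0.5472 -0.4348] [0.054 0.054] [ 0.5475 -0.4354] 30.6 0.0425
s3 265 [ 0.4193 -0.3712] [0.055 0.05 ] [ 0.4245 -0.3802] 37.3 0.0122
scene
shaft 88 [0.5291 0.204 ] [0.025 0.024] [0.5286 0.2034] 14.3 0.0695
flange 53 [0.5342 0.206 ] [0.053 0.059] [0.5288 0.2053] 33.4 0.0257
cap 165 [ 0.5486 -0.4352] [0.055 0.055] [ 0.5471 -0.4369] 33.4 0.0412
s3 60 [ 0.4124 -0.3734] [0.038 0.056] [ 0.4223 -0.3742] 32.4 0.0113
scene 263 162 z [0.032  0.0483 0.0523] [0.5311 0.2073] [0.051 0.053] [0.5311 0.2066] 29.1
top 177 123 z [0.0374 0.0503 0.0547] [0.5278 0.2017] [0.054 0.05 ] [0.5266 0.2007] 28.9
scene 59 45 z [0.0072 0.0108 0.0149] [ 0.4124 -0.3708] [0.037 0.05 ] [ 0.4165 -0.3701] 29.5
top 274 218 z [0.0083 0.0122 0.0161] [ 0.4192 -0.3704] [0.055 0.05 ] [ 0.42   -0.3737] 29.6
t 40.33 pos [ 0.4203 -0.3733  0.1709] rpy [180.     0.   160.06] F [-0.6 -0.3 -0.1] w 0.0854 g 0.0
[ 0.4196 -0.374   0.09  ] -> [ 0.01 -0.02  1.62] rows>= 1.3
[ 0.4196 -0.374  -0.034 ] -> [ 0.   -0.    2.48] rows>= 2.0
```

Call:
{"name": "drive_tool", "arguments": {"offset": [[0.01, -0.02, 0.8], [0, 0, 0.9], [0, 0, 0.9], [0, 0, 0.7], [0, 0, 0.5]], "dr": [[0, 0, 0], [0, 0, 0], [0, 0, 0], [0, 0, 0], [0, 0, 0]], "claw": [1, 1, 1, 1, 1]}}

```text
time: 40.95
position: [0.4189, -0.3739, -0.0209]
ee_rot: [180.0, -0.1, 160.0]
contact_force: [0.2, -0.7, -0.7]
grip_width: 0.0853
grasp_force: 0.0
```

Call:
{"name": "drive_tool", "arguments": {"offset": [[0, 0, 0.29], [0, 0, 0], [0, 0, 0], [0, 0, 0]], "dr": [[0, 0, 0], [0, 0, 0], [0, 0, 0], [0, 0, 0]], "claw": [1, 1, 1, 1]}}

```text
time: 41.45
position: [0.42, -0.3752, -0.0326]
ee_rot: [-180.0, 0.1, 160.0]
contact_force: [-0.1, 0.4, 0.5]
grip_width: 0.0852
grasp_force: 0.0
```

Call:
{"name": "drive_tool", "arguments": {"offset": [[0, 0, 0], [0, 0, 0], [0, 0, 0], [0, 0, 0]], "dr": [[0, 0, 0], [0, 0, 0], [0, 0, 0], [0, 0, 0]], "claw": [-1, -1, -1, -1]}}

```text
time: 41.95
position: [0.4197, -0.3751, -0.0322]
ee_rot: [-180.0, 0.1, 160.0]
contact_force: [-1.7, 1.2, 9.0]
grip_width: 0.0562
grasp_force: 61.6
```

Call:
{"name": "drive_tool", "arguments": {"offset": [[0, 0, -0.3], [0, 0, -0.9], [0, 0, -0.9], [0, 0, -0.9], [0, 0, -0.9]], "dr": [[0, 0, 0], [0, 0, 0], [0, 0, 0], [0, 0, 0], [0, 0, 0]], "claw": [-1, -1, -1, -1, -1]}}

```text
time: 42.58
position: [0.4191, -0.3743, 0.1633]
ee_rot: [180.0, 0.0, 160.0]
contact_force: [1.1, -0.9, -1.6]
grip_width: 0.0563
grasp_force: 64.3
```

Call:
{"name": "drive_tool", "arguments": {"offset": [[0, 0, 0], [0, 0, 0], [0, 0, 0]], "dr": [[0, 0, 0], [0, 0, 0], [0, 0, 0]], "claw": [-1, -1, -1]}}

```text
time: 42.95
position: [0.4184, -0.3738, 0.1597]
ee_rot: [179.9, -0.2, 160.0]
contact_force: [0.3, -0.1, -1.3]
grip_width: 0.0567
grasp_force: 64.3
```

```bash
python3 -c "
from h import *
go((.5276,.204,.16),(.5276,.204,.066))"
```

```text
t 42.95 pos [ 0.4184 -0.3738  0.1597] rpy [179.92  -0.19 160.01] F [ 0.3 -0.1 -1.3] w 0.0567 g 64.3
[0.5276 0.204  0.16  ] -> [ 1.9  11.61  0.02] rows>= 9.5
[0.5276 0.204  0.066 ] -> [-0.01 -0.    1.88] rows>= 1.5
```

Call:
{"name": "drive_tool", "arguments": {"offset": [[0.16, 0.97, 0], [0.16, 0.97, 0], [0.16, 0.97, 0], [0.16, 0.97, 0], [0.16, 0.97, 0]], "dr": [[0, 0, 0], [0, 0, 0], [0, 0, 0], [0, 0, 0], [0, 0, 0]], "claw": [-1, -1, -1, -1, -1]}}

```text
time: 43.58
position: [0.464, -0.1312, 0.1601]
ee_rot: [180.0, -0.1, 160.0]
contact_force: [0.8, -0.8, -0.9]
grip_width: 0.0564
grasp_force: 64.4
```

Call:
{"name": "drive_tool", "arguments": {"offset": [[0.16, 0.97, 0], [0.16, 0.97, 0], [0.16, 0.97, 0], [0.16, 0.97, 0.3], [0.16, 0.97, 0.5]], "dr": [[0, 0, 0], [0, 0, 0], [0, 0, 0], [0, 0, 0], [0, 0, 0]], "claw": [-1, -1, -1, -1, -1]}}

```text
time: 44.2
position: [0.5102, 0.1102, 0.1204]
ee_rot: [180.0, 0.0, 160.0]
contact_force: [0.5, -0.2, -0.4]
grip_width: 0.0566
grasp_force: 64.4
```

Call:
{"name": "drive_tool", "arguments": {"offset": [[0.16, 0.97, 0.5], [0.14, 0.94, 0.4], [0, 0, 0.14], [0, 0, 0], [0, 0, 0]], "dr": [[0, 0, 0], [0, 0, 0], [0, 0, 0], [0, 0, 0], [0, 0, 0]], "claw": [-1, -1, -1, -1, -1]}}

```text
time: 44.82
position: [0.5284, 0.2023, 0.0696]
ee_rot: [-180.0, 0.0, 159.9]
contact_force: [0.8, -0.4, -1.2]
grip_width: 0.0564
grasp_force: 64.5
```

Call:
{"name": "drive_tool", "arguments": {"offset": [[0, 0, 0], [0, 0, 0], [0, 0, 0]], "dr": [[0, 0, 0], [0, 0, 0], [0, 0, 0]], "claw": [-1, -1, -1]}}

```text
time: 45.2
position: [0.5286, 0.2032, 0.0697]
ee_rot: [180.0, 0.0, 160.0]
contact_force: [0.5, -0.4, -0.8]
grip_width: 0.0565
grasp_force: 64.5
```

```bash
python3 -c "
from h import *
go((.5276,.204,.034));held((.5274,.204),.08,.125)"
```

```text
t 45.2 pos [0.5286 0.2032 0.0697] rpy [1.7997e+02 2.0000e-02 1.5999e+02] F [ 0.5 -0.4 -0.8] w 0.0565 g 64.5
[0.5276 0.204  0.034 ] -> [0.02 0.01 0.71] rows>= 0.6
scene 156 130 z [0.1051 0.113  0.1162] [0.5331 0.2004] [0.051 0.046] [0.5288 0.2102] 36.0
top 24 18 z [0.1086 0.1128 0.1162] [0.5437 0.183 ] [0.013 0.011] [0.5433 0.1833] 8.9
```

Call:
{"name": "drive_tool", "arguments": {"offset": [[0.02, 0.01, 0.3], [0, 0, 0.25], [0, 0, 0.15], [0, 0, 0], [0, 0, 0]], "dr": [[0, 0, 0], [0, 0, 0], [0, 0, 0], [0, 0, 0], [0, 0, 0]], "claw": [-1, -1, -1, -1, -1]}}

```text
time: 45.92
position: [0.5277, 0.2042, 0.0343]
ee_rot: [-180.0, -0.0, 160.0]
contact_force: [-1.4, -0.6, -1.6]
grip_width: 0.0565
grasp_force: 64.4
```

Call:
{"name": "drive_tool", "arguments": {"offset": [[0, 0, 0.08], [0, 0, 0.08], [0, 0, 0], [0, 0, 0]], "dr": [[0, 0, 0], [0, 0, 0], [0, 0, 0], [0, 0, 0]], "claw": [-1, -1, -1, -1]}}

```text
time: 46.42
position: [0.5275, 0.2042, 0.0261]
ee_rot: [-180.0, -0.0, 160.0]
contact_force: [-0.2, -1.2, -2.1]
grip_width: 0.0563
grasp_force: 64.4
```

Call:
{"name": "drive_tool", "arguments": {"offset": [[0, 0, 0.1], [0, 0, 0.06], [0, 0, 0], [0, 0, 0], [0, 0, 0]], "dr": [[0, 0, 0], [0, 0, 0], [0, 0, 0], [0, 0, 0], [0, 0, 0]], "claw": [-1, -1, -1, -1, -1]}}

```text
time: 47.05
position: [0.5275, 0.2042, 0.0181]
ee_rot: [-180.0, -0.0, 160.0]
contact_force: [-0.5, -1.9, -3.5]
grip_width: 0.0566
grasp_force: 64.3
```

Call:
{"name": "drive_tool", "arguments": {"offset": [[0, 0, 0], [0, 0, 0], [0, 0, -0.3], [0, 0, -0.95], [0, 0, -0.95]], "dr": [[0, 0, 0], [0, 0, 0], [0, 0, 0], [0, 0, 0], [0, 0, 0]], "claw": [1, 1, 1, 1, 1]}}

```text
time: 47.68
position: [0.5278, 0.2044, 0.1306]
ee_rot: [180.0, 0.0, 160.0]
contact_force: [0.1, 1.1, 0.1]
grip_width: 0.0854
grasp_force: 0.0
```

Call:
{"name": "drive_tool", "arguments": {"offset": [[0, 0, -0.95], [0, 0, -0.1], [-0.37, -0.92, 0], [-0.37, -0.92, 0], [-0.37, -0.92, 0]], "dr": [[0, 0, 0], [0, 0, 0], [0, 0, 0], [0, 0, 0], [0, 0, 0]], "claw": [1, 1, 1, 1, 1]}}

```text
time: 48.3
position: [0.5322, 0.0544, 0.1808]
ee_rot: [180.0, -0.0, 160.1]
contact_force: [1.9, 0.1, 0.0]
grip_width: 0.0854
grasp_force: 0.0
```

Call:
{"name": "drive_tool", "arguments": {"offset": [[-0.37, -0.92, 0], [-0.37, -0.92, 0], [-0.37, -0.92, 0], [-0.37, -0.92, 0], [-0.36, -0.91, 0]], "dr": [[0, 0, 0], [0, 0, 0], [0, 0, 0], [0, 0, 0], [0, 0, 0]], "claw": [1, 1, 1, 1, 1]}}

```text
time: 48.92
position: [0.5403, -0.193, 0.1807]
ee_rot: [180.0, -0.0, 160.0]
contact_force: [0.5, 0.3, -0.4]
grip_width: 0.0852
grasp_force: 0.0
```

Call:
{"name": "drive_tool", "arguments": {"offset": [[-0.36, -0.91, 0], [-0.36, -0.91, 0], [-0.36, -0.91, 0], [-0.36, -0.9, 0], [-0.36, -0.9, 0]], "dr": [[0, 0, 0], [0, 0, 0], [0, 0, 0], [0, 0, 0], [0, 0, 0]], "claw": [1, 1, 1, 1, 1]}}

```text
time: 49.55
position: [0.5475, -0.4364, 0.1805]
ee_rot: [180.0, -0.0, 160.0]
contact_force: [0.3, -0.5, 0.7]
grip_width: 0.0854
grasp_force: 0.0
```

Call:
{"name": "drive_tool", "arguments": {"offset": [[0, 0, 0], [0, 0, 0], [0, 0, 0]], "dr": [[0, 0, 0], [0, 0, 0], [0, 0, 0]], "claw": [1, 1, 1]}}

```text
time: 49.92
position: [0.548, -0.4338, 0.181]
ee_rot: [180.0, -0.0, 160.1]
contact_force: [0.7, -0.1, -0.3]
grip_width: 0.0856
grasp_force: 0.0
```

```bash
python3 -c "
from h import *
chk();held((.527,.204),.03,.075);go((.5474,-.4353,.17),(.5474,-.4353,-.013))
for n in('top','scene'):
  p=get_image(n)
  for z0,z1 in((.16,.18),(.105,.135)):
    P=layer(p,(.5475,-.21),.09,z0,z1);print(len(P),cv2.minAreaRect((P[:,:2]*1000).astype(np.float32)) if len(P) else 0)
"
```

```text
top
shaft 383 [0.5276 0.2045] [0.053 0.05 ] [0.5276 0.2052] 29.6 0.064
flange 70 [0.5268 0.1916] [0.062 0.039] [0.5271 0.198 ] 34.4 0.0268
cap 474 [ 0.5472 -0.4351] [0.054 0.055] [ 0.5471 -0.4352] 30.6 0.0424
scene
shaft 273 [0.5275 0.2032] [0.05 0.05] [0.5276 0.2035] 29.5 0.0628
flange 59 [0.5343 0.206 ] [0.053 0.059] [0.5298 0.2041] 32.5 0.0256
cap 160 [ 0.5487 -0.4357] [0.053 0.055] [ 0.5481 -0.4357] 30.3 0.0412
scene 350 190 z [0.0336 0.0595 0.0642] [0.5296 0.2063] [0.055 0.053] [0.53   0.2054] 30.5
top 193 137 z [0.0387 0.0616 0.0655] [0.5276 0.2003] [0.053 0.046] [0.5265 0.199 ] 28.6
t 50.12 pos [ 0.5481 -0.4343  0.1811] rpy [1.8000e+02 1.0000e-02 1.6008e+02] F [ 0.1  0.6 -0.1] w 0.0852 g 0.0
[ 0.5474 -0.4353  0.17  ] -> [ 0.01 -0.02  0.22] rows>= 0.2
[ 0.5474 -0.4353 -0.013 ] -> [ 0.   -0.    3.66] rows>= 3.0
203 ((545.9932861328125, -212.4393310546875), (30.24787712097168, 30.16514015197754), 70.70425415039062)
844 ((546.1552734375, -212.91064453125), (114.66786193847656, 60.24435043334961), 70.11894989013672)
98 ((546.1787109375, -213.78924560546875), (33.663002014160156, 30.776676177978516), 69.1832504272461)
379 ((546.738525390625, -212.74111938476562), (119.70181274414062, 59.20728302001953), 69.7887954711914)
```

All three spacers are down (top at 0.062). Now the cap.

Call:
{"name": "drive_tool", "arguments": {"offset": [[0.01, -0.02, 0.8], [0, 0, 0.9], [0, 0, 0.9], [0, 0, 0.7], [0, 0, 0.5]], "dr": [[0, 0, 0], [0, 0, 0], [0, 0, 0], [0, 0, 0], [0, 0, 0]], "claw": [1, 1, 1, 1, 1]}}

```text
time: 50.85
position: [0.5465, -0.4352, -0.0112]
ee_rot: [180.0, -0.1, 160.0]
contact_force: [0.8, -0.4, -0.5]
grip_width: 0.0854
grasp_force: 0.0
```

Call:
{"name": "drive_tool", "arguments": {"offset": [[0, 0, 0.22], [0, 0, 0], [0, 0, 0], [0, 0, 0]], "dr": [[0, 0, 0], [0, 0, 0], [0, 0, 0], [0, 0, 0]], "claw": [1, 1, 1, 1]}}

```text
time: 51.35
position: [0.5478, -0.4365, -0.0188]
ee_rot: [-180.0, 0.1, 160.0]
contact_force: [0.6, -0.4, 0.5]
grip_width: 0.0854
grasp_force: 0.0
```

Call:
{"name": "drive_tool", "arguments": {"offset": [[0, 0, 0], [0, 0, 0], [0, 0, 0], [0, 0, 0]], "dr": [[0, 0, 0], [0, 0, 0], [0, 0, 0], [0, 0, 0]], "claw": [-1, -1, -1, -1]}}

```text
time: 51.85
position: [0.5475, -0.4368, -0.0189]
ee_rot: [-179.9, 0.1, 160.0]
contact_force: [-1.5, -1.8, 5.4]
grip_width: 0.0576
grasp_force: 65.0
```

Call:
{"name": "drive_tool", "arguments": {"offset": [[0, 0, -0.3], [0, 0, -0.9], [0, 0, -0.9], [0, 0, -0.9], [0, 0, -0.9]], "dr": [[0, 0, 0], [0, 0, 0], [0, 0, 0], [0, 0, 0], [0, 0, 0]], "claw": [-1, -1, -1, -1, -1]}}

```text
time: 52.48
position: [0.5466, -0.4351, 0.1759]
ee_rot: [179.9, -0.1, 160.0]
contact_force: [0.2, -0.1, -3.7]
grip_width: 0.0579
grasp_force: 65.3
```

Call:
{"name": "drive_tool", "arguments": {"offset": [[0, 0, -0.2], [0, 0, 0], [0, 0, 0], [0, 0, 0]], "dr": [[0, 0, 0], [0, 0, 0], [0, 0, 0], [0, 0, 0]], "claw": [-1, -1, -1, -1]}}

```text
time: 52.98
position: [0.5463, -0.4353, 0.1823]
ee_rot: [179.9, -0.2, 160.0]
contact_force: [0.1, 0.5, -4.0]
grip_width: 0.058
grasp_force: 65.6
```

```bash
python3 -c "
from h import *
go((.5276,.2042,.19),(.5276,.2042,.09),(.5276,.2042,.056))
p=get_image('scene');P=layer(p,state()['position'],.05,.2,.28);print(len(P),np.percentile(P[:,2],[2,10,50]))"
```

```text
t 52.98 pos [ 0.5463 -0.4353  0.1823] rpy [179.91  -0.22 160.02] F [ 0.1  0.5 -4. ] w 0.058 g 65.6
[0.5276 0.2042 0.19  ] -> [ 4.72 11.89 -0.12] rows>= 10.3
[0.5276 0.2042 0.09  ] -> [-0.01 -0.    2.  ] rows>= 1.6
[0.5276 0.2042 0.056 ] -> [-0.   -0.    0.68] rows>= 0.5
335 [0.20238053 0.20726822 0.23306203]
```

Call:
{"name": "drive_tool", "arguments": {"offset": [[0.36, 0.91, 0], [0.36, 0.91, 0], [0.36, 0.91, 0], [0.36, 0.91, 0], [0.36, 0.91, 0]], "dr": [[0, 0, 0], [0, 0, 0], [0, 0, 0], [0, 0, 0], [0, 0, 0]], "claw": [-1, -1, -1, -1, -1]}}

```text
time: 53.65
position: [0.5399, -0.1897, 0.1843]
ee_rot: [180.0, -0.0, 160.0]
contact_force: [1.3, 1.1, -2.9]
grip_width: 0.0579
grasp_force: 65.7
```

Call:
{"name": "drive_tool", "arguments": {"offset": [[0.36, 0.92, 0], [0.36, 0.92, 0], [0.36, 0.92, 0], [0.36, 0.92, 0], [0.37, 0.92, 0.3]], "dr": [[0, 0, 0], [0, 0, 0], [0, 0, 0], [0, 0, 0], [0, 0, 0]], "claw": [-1, -1, -1, -1, -1]}}

```text
time: 54.28
position: [0.5345, 0.0573, 0.1704]
ee_rot: [179.9, 0.2, 160.0]
contact_force: [1.3, 1.2, -4.0]
grip_width: 0.0579
grasp_force: 65.8
```

Call:
{"name": "drive_tool", "arguments": {"offset": [[0.37, 0.92, 0.4], [0.37, 0.91, 0.4], [0.37, 0.91, 0.4], [0, 0, 0.4], [0, 0, 0.2]], "dr": [[0, 0, 0], [0, 0, 0], [0, 0, 0], [0, 0, 0], [0, 0, 0]], "claw": [-1, -1, -1, -1, -1]}}

```text
time: 54.9
position: [0.5274, 0.2037, 0.0783]
ee_rot: [-179.9, -0.1, 160.1]
contact_force: [-0.1, -0.9, -2.7]
grip_width: 0.0579
grasp_force: 65.9
```

Call:
{"name": "drive_tool", "arguments": {"offset": [[0, 0, 0], [0, 0, 0], [0, 0, 0], [0, 0, 0]], "dr": [[0, 0, 0], [0, 0, 0], [0, 0, 0], [0, 0, 0]], "claw": [-1, -1, -1, -1]}}

```text
time: 55.4
position: [0.5288, 0.2033, 0.0804]
ee_rot: [180.0, 0.1, 160.0]
contact_force: [-0.4, 0.8, -3.4]
grip_width: 0.0575
grasp_force: 65.9
```

```bash
python3 -c "
from h import *
go((.5276,.2042,.055))
p=get_image('scene');P=layer(p,(.5276,.2042),.045,.12,.15);print(len(P),*mid(P),cen(P[:,:2]))"
```

```text
t 55.4 pos [0.5288 0.2033 0.0804] rpy [1.7995e+02 5.0000e-02 1.5998e+02] F [-0.4  0.8 -3.4] w 0.0575 g 65.9
[0.5276 0.2042 0.055 ] -> [0.03 0.01 0.51] rows>= 0.4
342 [0.5364 0.2074] [0.046 0.071] (array([0.535, 0.206]), 39.5)
```

Call:
{"name": "drive_tool", "arguments": {"offset": [[0.02, 0.01, 0.25], [0, 0, 0.2], [0, 0, 0.06], [0, 0, 0], [0, 0, 0]], "dr": [[0, 0, 0], [0, 0, 0], [0, 0, 0], [0, 0, 0], [0, 0, 0]], "claw": [-1, -1, -1, -1, -1]}}

```text
time: 56.08
position: [0.5279, 0.2044, 0.0545]
ee_rot: [180.0, 0.0, 160.0]
contact_force: [-0.6, -0.5, -2.8]
grip_width: 0.0576
grasp_force: 66.0
```

Call:
{"name": "drive_tool", "arguments": {"offset": [[0, 0, 0.06], [0, 0, 0.06], [0, 0, 0.04], [0, 0, 0], [0, 0, 0]], "dr": [[0, 0, 0], [0, 0, 0], [0, 0, 0], [0, 0, 0], [0, 0, 0]], "claw": [-1, -1, -1, -1, -1]}}

```text
time: 56.7
position: [0.5272, 0.2037, 0.046]
ee_rot: [-179.9, -0.0, 160.0]
contact_force: [-1.5, -3.7, -2.3]
grip_width: 0.0576
grasp_force: 66.1
```

Call:
{"name": "drive_tool", "arguments": {"offset": [[0, 0, 0.04], [0, 0, 0.02], [0, 0, 0], [0, 0, 0], [0, 0, 0]], "dr": [[0, 0, 0], [0, 0, 0], [0, 0, 0], [0, 0, 0], [0, 0, 0]], "claw": [-1, -1, -1, -1, -1]}}

```text
time: 57.32
position: [0.5272, 0.2037, 0.0432]
ee_rot: [-179.9, -0.0, 160.0]
contact_force: [-1.4, -5.0, -1.1]
grip_width: 0.0574
grasp_force: 66.4
```

Call:
{"name": "drive_tool", "arguments": {"offset": [[0, 0, 0], [0, 0, 0], [0, 0, -0.3], [0, 0, -0.8], [0, 0, -0.9]], "dr": [[0, 0, 0], [0, 0, 0], [0, 0, 0], [0, 0, 0], [0, 0, 0]], "claw": [1, 1, 1, 1, 1]}}

```text
time: 57.95
position: [0.5278, 0.2046, 0.1452]
ee_rot: [180.0, 0.0, 160.0]
contact_force: [0.7, -0.4, -0.3]
grip_width: 0.0853
grasp_force: 0.0
```

Call:
{"name": "drive_tool", "arguments": {"offset": [[0, 0, -0.6], [-0.4, -0.96, 0], [-0.4, -0.96, 0], [-0.4, -0.96, 0], [-0.4, -0.96, 0]], "dr": [[0, 0, 0], [0, 0, 0], [0, 0, 0], [0, 0, 0], [0, 0, 0]], "claw": [1, 1, 1, 1, 1]}}

```text
time: 58.58
position: [0.5379, -0.0048, 0.1749]
ee_rot: [179.9, 0.2, 160.0]
contact_force: [0.7, -0.3, 0.3]
grip_width: 0.085
grasp_force: 0.0
```

Call:
{"name": "drive_tool", "arguments": {"offset": [[-0.4, -0.96, 0], [-0.4, -0.96, 0], [-0.4, -0.96, 0], [-0.4, -0.97, 0], [0, 0, 0]], "dr": [[0, 0, 0], [0, 0, 0], [0, 0, 0], [0, 0, 0], [0, 0, 0]], "claw": [1, 1, 1, 1, 1]}}

```text
time: 59.2
position: [0.5472, -0.2151, 0.1743]
ee_rot: [-180.0, 0.2, 159.8]
contact_force: [1.1, 0.8, -0.5]
grip_width: 0.0855
grasp_force: 0.0
```

Call:
{"name": "drive_tool", "arguments": {"offset": [[0, 0, 0], [0, 0, 0], [0, 0, 0], [0, 0, 0]], "dr": [[0, 0, 0], [0, 0, 0], [0, 0, 0], [0, 0, 0]], "claw": [1, 1, 1, 1]}}

```text
time: 59.7
position: [0.5467, -0.211, 0.1734]
ee_rot: [180.0, 0.0, 160.1]
contact_force: [0.5, -1.0, -0.0]
grip_width: 0.0856
grasp_force: 0.0
```

```bash
python3 -c "
from h import *
go((.5462,-.212,.101))
for n in('top','scene'):
    p=get_image(n);P=layer(p,(.5276,.2042),.045,.095,.115);print(len(P),*mid(P),cen(P[:,:2]),np.percentile(P[:,2],[5,50,95]))
    c=np.linalg.lstsq(np.c_[P[:,:2]-P[:,:2].mean(0),np.ones(len(P))],P[:,2],rcond=None)[0];print('tilt',np.round(c[:2],3))
u,v=pix(p,(.5276,.204,.06))
cv2.imwrite('pics/c5.png',cv2.resize(p['image'][v-45:v+45,u-60:u+60],(800,600),interpolation=2))
"
```

```text
t 59.7 pos [ 0.5467 -0.211   0.1734] rpy [1.7999e+02 1.0000e-02 1.6008e+02] F [ 0.5 -1.  -0. ] w 0.0856 g 0.0
[ 0.5462 -0.212   0.101 ] -> [ 0.   -0.02  1.45] rows>= 1.2
523 [0.5271 0.2047] [0.051 0.054] (array([0.5273, 0.205 ]), 30.0) [0.1009263  0.10481799 0.10838272]
tilt [0.008 0.021]
380 [0.5294 0.2059] [0.054 0.054] (array([0.5284, 0.2048]), 31.0) [0.09901064 0.10371176 0.10656194]
tilt [-0.03   0.003]
```

View pics/c5.png

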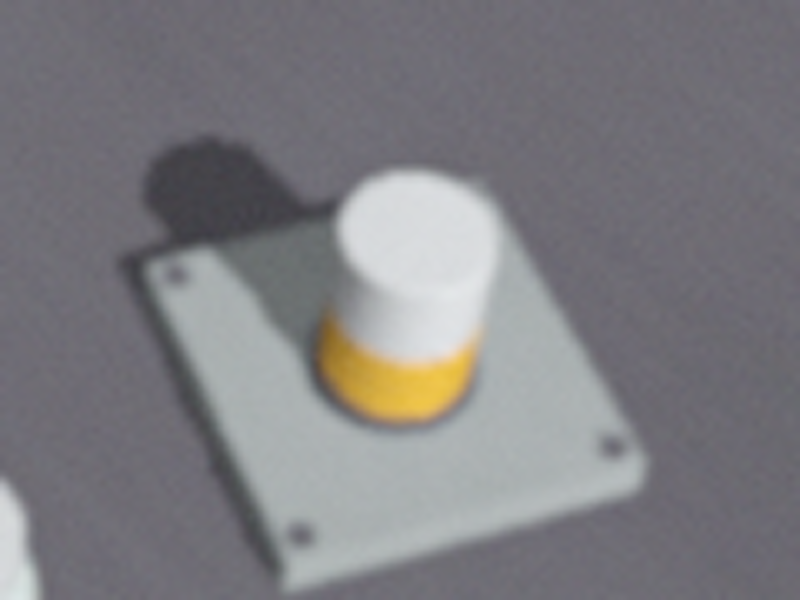

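The picture shows the cap (415,230) square on the yellow stack in the fixture, top at z 0.104, centred near (0.527,0.2046). Now picking up the gauge.

Call:
{"name": "drive_tool", "arguments": {"offset": [[0, -0.02, 0.4], [0, 0, 0.5], [0, 0, 0.4], [0, 0, 0.15], [0, 0, 0]], "dr": [[0, 0, 0], [0, 0, 0], [0, 0, 0], [0, 0, 0], [0, 0, 0]], "claw": [1, 1, 1, 1, 1]}}

```text
time: 60.42
position: [0.5463, -0.2127, 0.1007]
ee_rot: [180.0, -0.0, 160.0]
contact_force: [-0.0, 1.5, -0.1]
grip_width: 0.0854
grasp_force: 0.0
```

Call:
{"name": "drive_tool", "arguments": {"offset": [[0, 0, 0], [0, 0, 0], [0, 0, 0]], "dr": [[0, 0, 0], [0, 0, 0], [0, 0, 0]], "claw": [1, 1, 1]}}

```text
time: 60.8
position: [0.5465, -0.2128, 0.1013]
ee_rot: [180.0, 0.1, 160.0]
contact_force: [0.8, -0.3, 0.5]
grip_width: 0.0853
grasp_force: 0.0
```

Call:
{"name": "drive_tool", "arguments": {"offset": [[0, 0, 0], [0, 0, 0], [0, 0, 0], [0, 0, 0], [0, 0, 0]], "dr": [[0, 0, 0], [0, 0, 0], [0, 0, 0], [0, 0, 0], [0, 0, 0]], "claw": [-1, -1, -1, -1, -1]}}

```text
time: 61.42
position: [0.5462, -0.2136, 0.101]
ee_rot: [-179.9, 0.0, 160.0]
contact_force: [-1.3, -4.2, 2.6]
grip_width: 0.0293
grasp_force: 63.3
```

Call:
{"name": "drive_tool", "arguments": {"offset": [[0, 0, -0.2], [0, 0, -0.5], [0, 0, -0.6], [0, 0, -0.6], [0, 0, -0.5]], "dr": [[0, 0, 0], [0, 0, 0], [0, 0, 0], [0, 0, 0], [0, 0, 0]], "claw": [-1, -1, -1, -1, -1]}}

```text
time: 62.05
position: [0.5456, -0.2113, 0.2205]
ee_rot: [179.9, -0.2, 160.0]
contact_force: [0.3, -0.8, -8.7]
grip_width: 0.0291
grasp_force: 62.1
```

Call:
{"name": "drive_tool", "arguments": {"offset": [[0, 0, 0], [0, 0, 0], [0, 0, 0], [0, 0, 0]], "dr": [[0, 0, 0], [0, 0, 0], [0, 0, 0], [0, 0, 0]], "claw": [-1, -1, -1, -1]}}

```text
time: 62.55
position: [0.5458, -0.2125, 0.2196]
ee_rot: [180.0, -0.1, 160.0]
contact_force: [0.5, 0.9, -8.1]
grip_width: 0.0295
grasp_force: 62.2
```

```bash
python3 -c "
from h import *
go((.5271,.2045,.222))
p=get_image('scene');P=layer(p,(.546,-.212),.09,.215,.255);print(len(P),cv2.minAreaRect((P[:,:2]*1000).astype(np.float32)),np.percentile(P[:,2],[5,95]))"
```

```text
t 62.55 pos [ 0.5458 -0.2125  0.2196] rpy [ 1.7998e+02 -1.3000e-01  1.6001e+02] F [ 0.5  0.9 -8.1] w 0.0295 g 62.2
[0.5271 0.2045 0.222 ] -> [ 3.2   7.71 -0.04] rows>= 6.7
487 ((546.7059936523438, -211.32025146484375), (120.83790588378906, 60.136539459228516), 69.76720428466797) [0.21792325 0.24669846]
```

Call:
{"name": "drive_tool", "arguments": {"offset": [[0.3, 0.7, 0], [0.4, 1, 0], [0.4, 1, 0], [0.4, 1, 0], [0.4, 1, 0]], "dr": [[0, 0, 0], [0, 0, 0], [0, 0, 0], [0, 0, 0], [0, 0, 0]], "claw": [-1, -1, -1, -1, -1]}}

```text
time: 63.22
position: [0.5371, 0.0423, 0.2208]
ee_rot: [180.0, 0.0, 160.0]
contact_force: [0.3, 0.5, -8.4]
grip_width: 0.0294
grasp_force: 62.4
```

Call:
{"name": "drive_tool", "arguments": {"offset": [[0.4, 1, 0], [0.4, 1, 0], [0.3, 0.6, 0], [0.2, 0.41, 0], [0, 0, 0]], "dr": [[0, 0, 0], [0, 0, 0], [0, 0, 0], [0, 0, 0], [0, 0, 0]], "claw": [-1, -1, -1, -1, -1]}}

```text
time: 63.85
position: [0.5273, 0.206, 0.2205]
ee_rot: [180.0, -0.0, 160.2]
contact_force: [-0.8, -0.7, -8.7]
grip_width: 0.029
grasp_force: 62.8
```

Call:
{"name": "drive_tool", "arguments": {"offset": [[0, 0, 0], [0, 0, 0], [0, 0, 0], [0, 0, 0], [0, 0, 0]], "dr": [[0, 0, 0], [0, 0, 0], [0, 0, 0], [0, 0, 0], [0, 0, 0]], "claw": [-1, -1, -1, -1, -1]}}

```text
time: 64.47
position: [0.5277, 0.204, 0.2209]
ee_rot: [180.0, 0.0, 160.0]
contact_force: [0.6, -0.4, -8.8]
grip_width: 0.0289
grasp_force: 62.7
```

```bash
python3 -c "
from h import *
go((.5271,.2045,.222))
p=get_image('scene');P=layer(p,(.527,.2045),.09,.215,.255);print(len(P),cv2.minAreaRect((P[:,:2]*1000).astype(np.float32)),np.percentile(P[:,2],[5,95]))"
```

```text
t 64.47 pos [0.5277 0.204  0.2209] rpy [179.99   0.   160.  ] F [ 0.6 -0.4 -8.8] w 0.0289 g 62.7
[0.5271 0.2045 0.222 ] -> [ 0.01  0.   -0.02] rows>= 0.0
846 ((529.0701904296875, 204.82711791992188), (117.46695709228516, 59.72686004638672), 69.8775863647461) [0.21915521 0.24635382]
```

Call:
{"name": "drive_tool", "arguments": {"offset": [[0, 0, 0.4], [0, 0, 0.5], [0, 0, 0.5], [0, 0, 0.3], [0, 0, 0.2]], "dr": [[0, 0, 0], [0, 0, 0], [0, 0, 0], [0, 0, 0], [0, 0, 0]], "claw": [-1, -1, -1, -1, -1]}}

```text
time: 65.15
position: [0.5275, 0.2041, 0.1255]
ee_rot: [-180.0, -0.0, 160.0]
contact_force: [-1.3, -0.6, -6.1]
grip_width: 0.0292
grasp_force: 63.0
```

Call:
{"name": "drive_tool", "arguments": {"offset": [[0, 0, 0.15], [0, 0, 0.08], [0, 0, 0], [0, 0, 0], [0, 0, 0]], "dr": [[0, 0, 0], [0, 0, 0], [0, 0, 0], [0, 0, 0], [0, 0, 0]], "claw": [-1, -1, -1, -1, -1]}}

```text
time: 65.78
position: [0.5278, 0.2043, 0.1147]
ee_rot: [180.0, 0.0, 160.0]
contact_force: [-1.1, -2.1, -6.5]
grip_width: 0.0293
grasp_force: 63.0
```

Call:
{"name": "drive_tool", "arguments": {"offset": [[0, 0, 0.02], [0, 0, 0], [0, 0, 0]], "dr": [[0, 0, 0], [0, 0, 0], [0, 0, 0]], "claw": [-1, -1, -1]}}

```text
time: 66.15
position: [0.5279, 0.2043, 0.1134]
ee_rot: [180.0, 0.0, 160.0]
contact_force: [-1.2, -0.9, -6.9]
grip_width: 0.0294
grasp_force: 63.0
```

Call:
{"name": "drive_tool", "arguments": {"offset": [[0, 0, 0.03], [0, 0, 0.03], [0, 0, 0], [0, 0, 0], [0, 0, 0]], "dr": [[0, 0, 0], [0, 0, 0], [0, 0, 0], [0, 0, 0], [0, 0, 0]], "claw": [-1, -1, -1, -1, -1]}}

```text
time: 66.78
position: [0.5278, 0.2043, 0.1104]
ee_rot: [180.0, 0.0, 160.0]
contact_force: [0.5, -0.6, -6.9]
grip_width: 0.0291
grasp_force: 63.0
```

Call:
{"name": "drive_tool", "arguments": {"offset": [[0, 0, 0.02], [0, 0, 0], [0, 0, 0]], "dr": [[0, 0, 0], [0, 0, 0], [0, 0, 0]], "claw": [-1, -1, -1]}}

```text
time: 67.15
position: [0.5278, 0.2043, 0.1093]
ee_rot: [180.0, 0.0, 160.0]
contact_force: [0.2, -0.9, -6.2]
grip_width: 0.0297
grasp_force: 63.0
```

Call:
{"name": "drive_tool", "arguments": {"offset": [[0, 0, 0.015], [0, 0, 0], [0, 0, 0], [0, 0, 0]], "dr": [[0, 0, 0], [0, 0, 0], [0, 0, 0], [0, 0, 0]], "claw": [-1, -1, -1, -1]}}

```text
time: 67.65
position: [0.5278, 0.2043, 0.1089]
ee_rot: [180.0, 0.0, 160.0]
contact_force: [-0.8, -1.0, -1.7]
grip_width: 0.0296
grasp_force: 63.4
```

Touching the plate. Release, lift clear and let it settle.

Call:
{"name": "drive_tool", "arguments": {"offset": [[0, 0, 0], [0, 0, 0], [0, 0, 0], [0, 0, 0], [0, 0, -0.2]], "dr": [[0, 0, 0], [0, 0, 0], [0, 0, 0], [0, 0, 0], [0, 0, 0]], "claw": [0, 1, 1, 1, 1]}}

```text
time: 68.28
position: [0.5271, 0.2041, 0.1183]
ee_rot: [-179.9, -0.1, 160.0]
contact_force: [0.3, -0.5, 0.8]
grip_width: 0.0855
grasp_force: 0.0
```

Call:
{"name": "drive_tool", "arguments": {"offset": [[0, 0, -0.5], [0, 0, -0.6], [0, 0, 0], [0, 0, 0], [0, 0, 0]], "dr": [[0, 0, 0], [0, 0, 0], [0, 0, 0], [0, 0, 0], [0, 0, 0]], "claw": [1, 1, 1, 1, 1]}}

```text
time: 68.9
position: [0.527, 0.204, 0.1724]
ee_rot: [-179.9, -0.1, 160.0]
contact_force: [0.4, 0.4, -0.2]
grip_width: 0.0859
grasp_force: 0.0
```

```bash
python3 -c "
from h import *
go()
for n in('top','scene'):
  p=get_image(n)
  for z0,z1 in((.17,.185),(.11,.14)):
    P=layer(p,(.5276,.2045),.09,z0,z1);print(len(P),cv2.minAreaRect((P[:,:2]*1000).astype(np.float32)) if len(P) else 0,np.percentile(P[:,2],[5,50,95]))
u,v=pix(p,(.5276,.204,.1))
cv2.imwrite('pics/c6.png',cv2.resize(p['image'][v-60:v+60,u-80:u+80],(800,600),interpolation=2))
"
```

```text
t 68.9 pos [0.527  0.204  0.1724] rpy [-1.7992e+02 -1.0000e-01  1.6002e+02] F [ 0.4  0.4 -0.2] w 0.0859 g 0.0
3 ((534.3624267578125, 192.51023864746094), (6.509535312652588, 8.18885612487793), 71.62812042236328) [0.17520803 0.17731053 0.17737211]
217 ((521.4771728515625, 186.43565368652344), (74.9468765258789, 59.31499099731445), 69.54521179199219) [0.11516757 0.13132652 0.1354285 ]
143 ((528.7464599609375, 204.58505249023438), (32.60322952270508, 30.559982299804688), 66.13955688476562) [0.17150066 0.17763376 0.18014251]
688 ((529.1070556640625, 203.53997802734375), (118.04780578613281, 60.27349853515625), 71.06394958496094) [0.11332537 0.13094382 0.13474616]
```

View pics/c6.png

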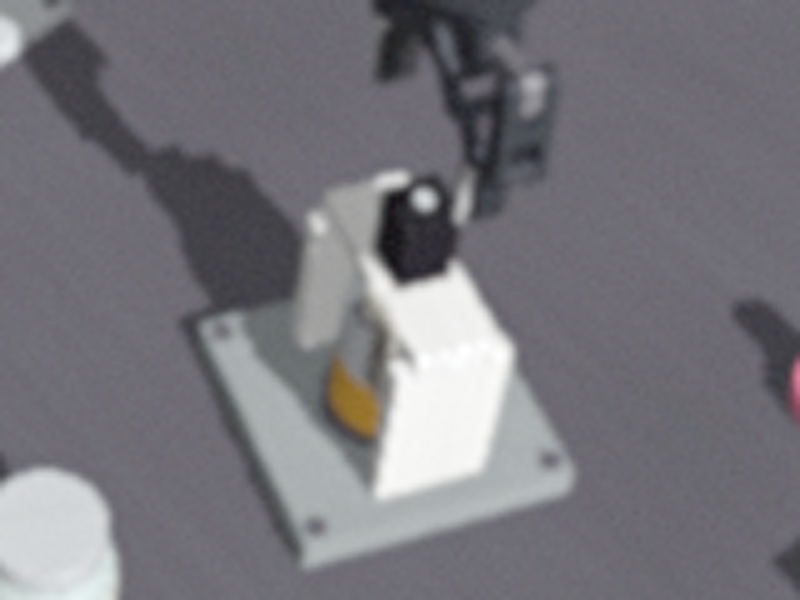

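The gauge stands upright on the fixture plate over the pack (legs at (315,290) and (440,420)), at the expected height. It has settled, so I'll pick it up for the return.

Call:
{"name": "drive_tool", "arguments": {"offset": [[0, 0, 0.4], [0, 0, 0.5], [0, 0, 0.3], [0, 0, 0.06], [0, 0, 0]], "dr": [[0, 0, 0], [0, 0, 0], [0, 0, 0], [0, 0, 0], [0, 0, 0]], "claw": [1, 1, 1, 1, 1]}}

```text
time: 69.62
position: [0.5281, 0.2044, 0.1109]
ee_rot: [180.0, 0.0, 160.0]
contact_force: [0.6, -0.4, 0.1]
grip_width: 0.0855
grasp_force: 0.0
```

Call:
{"name": "drive_tool", "arguments": {"offset": [[0, 0, 0], [0, 0, 0], [0, 0, 0]], "dr": [[0, 0, 0], [0, 0, 0], [0, 0, 0]], "claw": [1, 1, 1]}}

```text
time: 70.0
position: [0.5278, 0.2043, 0.111]
ee_rot: [180.0, 0.0, 160.0]
contact_force: [0.5, 0.2, -0.3]
grip_width: 0.0854
grasp_force: 0.0
```

Call:
{"name": "drive_tool", "arguments": {"offset": [[0, 0, 0], [0, 0, 0], [0, 0, 0], [0, 0, 0], [0, 0, 0]], "dr": [[0, 0, 0], [0, 0, 0], [0, 0, 0], [0, 0, 0], [0, 0, 0]], "claw": [-1, -1, -1, -1, -1]}}

```text
time: 70.62
position: [0.5275, 0.2039, 0.1107]
ee_rot: [-180.0, 0.0, 160.0]
contact_force: [-0.9, -3.1, 1.2]
grip_width: 0.0291
grasp_force: 60.7
```

Call:
{"name": "drive_tool", "arguments": {"offset": [[0, 0, -0.2], [0, 0, -0.4], [0, 0, -0.6], [0, 0, -0.6], [0, 0, -0.5]], "dr": [[0, 0, 0], [0, 0, 0], [0, 0, 0], [0, 0, 0], [0, 0, 0]], "claw": [-1, -1, -1, -1, -1]}}

```text
time: 71.25
position: [0.5269, 0.2044, 0.2254]
ee_rot: [-179.9, -0.1, 160.0]
contact_force: [0.5, -0.1, -8.9]
grip_width: 0.0289
grasp_force: 61.3
```

Call:
{"name": "drive_tool", "arguments": {"offset": [[0, 0, 0], [0, 0, 0], [0, 0, 0], [0, 0, 0]], "dr": [[0, 0, 0], [0, 0, 0], [0, 0, 0], [0, 0, 0]], "claw": [-1, -1, -1, -1]}}

```text
time: 71.75
position: [0.5272, 0.2041, 0.2244]
ee_rot: [-179.9, -0.1, 160.0]
contact_force: [0.4, 0.2, -8.9]
grip_width: 0.0296
grasp_force: 61.2
```

```bash
python3 -c "
from h import *
go((.5463,-.2118,.222))
p=get_image('scene');P=layer(p,(.527,.2045),.09,.215,.26);print(len(P),cv2.minAreaRect((P[:,:2]*1000).astype(np.float32)),np.percentile(P[:,2],[5,95]))
P=layer(p,(.5276,.2042),.045,.095,.115);print(len(P),*mid(P))"
```

```text
t 71.75 pos [0.5272 0.2041 0.2244] rpy [-1.7993e+02 -1.0000e-01  1.6001e+02] F [ 0.4  0.2 -8.9] w 0.0296 g 61.2
[ 0.5463 -0.2118  0.222 ] -> [-3.2  -7.69  0.05] rows>= 6.7
887 ((529.0277099609375, 204.98678588867188), (117.123291015625, 60.90656661987305), 71.20988464355469) [0.21916542 0.24830155]
186 [0.5345 0.199 ] [0.045 0.043]
```

Call:
{"name": "drive_tool", "arguments": {"offset": [[-0.3, -0.7, 0], [-0.4, -1, 0], [-0.4, -1, 0], [-0.4, -1, 0], [-0.4, -1, 0]], "dr": [[0, 0, 0], [0, 0, 0], [0, 0, 0], [0, 0, 0], [0, 0, 0]], "claw": [-1, -1, -1, -1, -1]}}

```text
time: 72.42
position: [0.5366, -0.0507, 0.2255]
ee_rot: [180.0, 0.0, 160.0]
contact_force: [0.7, -0.3, -8.3]
grip_width: 0.0295
grasp_force: 62.1
```

Call:
{"name": "drive_tool", "arguments": {"offset": [[-0.4, -1, 0], [-0.4, -1, 0], [-0.3, -0.6, 0], [-0.2, -0.39, 0], [0, 0, 0]], "dr": [[0, 0, 0], [0, 0, 0], [0, 0, 0], [0, 0, 0], [0, 0, 0]], "claw": [-1, -1, -1, -1, -1]}}

```text
time: 73.05
position: [0.5468, -0.2129, 0.2251]
ee_rot: [180.0, -0.0, 159.9]
contact_force: [0.7, 0.7, -8.2]
grip_width: 0.0291
grasp_force: 62.6
```

Call:
{"name": "drive_tool", "arguments": {"offset": [[0, 0, 0], [0, 0, 0], [0, 0, 0], [0, 0, 0], [0, 0, 0]], "dr": [[0, 0, 0], [0, 0, 0], [0, 0, 0], [0, 0, 0], [0, 0, 0]], "claw": [-1, -1, -1, -1, -1]}}

```text
time: 73.68
position: [0.5466, -0.2116, 0.2256]
ee_rot: [180.0, 0.0, 160.0]
contact_force: [0.8, 0.0, -8.2]
grip_width: 0.0296
grasp_force: 62.6
```

```bash
python3 -c "
from h import *
go((.5463,-.2118,.222),(.5463,-.2118,.107))
for n in('top','scene'):
    p=get_image(n);P=layer(p,(.5276,.2042),.045,.095,.115);print(len(P),*mid(P),cen(P[:,:2]),np.percentile(P[:,2],[5,50,95]))
P=layer(p,(.546,-.212),.09,.215,.26);print(cv2.minAreaRect((P[:,:2]*1000).astype(np.float32)))"
```

```text
t 73.67 pos [ 0.5466 -0.2116  0.2256] rpy [1.7999e+02 1.0000e-02 1.6003e+02] F [ 0.8  0.  -8.2] w 0.0296 g 62.6
[ 0.5463 -0.2118  0.222 ] -> [ 0.01 -0.01  0.07] rows>= 0.1
[ 0.5463 -0.2118  0.107 ] -> [ 0.  -0.   2.3] rows>= 1.9
523 [0.5271 0.2052] [0.051 0.054] (array([0.5276, 0.2054]), 29.9) [0.10118553 0.1046735  0.10813602]
380 [0.5297 0.2057] [0.055 0.054] (array([0.5291, 0.2038]), 30.8) [0.09894713 0.10369087 0.10652658]
((546.8995361328125, -212.05288696289062), (124.20936584472656, 60.10502624511719), 69.69779968261719)
```

The pack is intact. Lowering to rep z 0.107, then fine steps.

Call:
{"name": "drive_tool", "arguments": {"offset": [[0, 0, 0.4], [0, 0, 0.5], [0, 0, 0.5], [0, 0, 0.4], [0, 0, 0.3]], "dr": [[0, 0, 0], [0, 0, 0], [0, 0, 0], [0, 0, 0], [0, 0, 0]], "claw": [-1, -1, -1, -1, -1]}}

```text
time: 74.4
position: [0.5465, -0.2118, 0.1199]
ee_rot: [180.0, -0.0, 160.0]
contact_force: [-0.6, 0.6, -7.1]
grip_width: 0.0289
grasp_force: 62.6
```

Call:
{"name": "drive_tool", "arguments": {"offset": [[0, 0, 0.15], [0, 0, 0.08], [0, 0, 0.04], [0, 0, 0], [0, 0, 0]], "dr": [[0, 0, 0], [0, 0, 0], [0, 0, 0], [0, 0, 0], [0, 0, 0]], "claw": [-1, -1, -1, -1, -1]}}

```text
time: 75.03
position: [0.5467, -0.2118, 0.1075]
ee_rot: [180.0, 0.0, 160.0]
contact_force: [-0.5, -0.5, -6.8]
grip_width: 0.0295
grasp_force: 62.6
```

Call:
{"name": "drive_tool", "arguments": {"offset": [[0, 0, 0.03], [0, 0, 0], [0, 0, 0]], "dr": [[0, 0, 0], [0, 0, 0], [0, 0, 0]], "claw": [-1, -1, -1]}}

```text
time: 75.4
position: [0.5469, -0.2119, 0.1057]
ee_rot: [180.0, 0.0, 160.0]
contact_force: [-1.2, -0.8, -5.7]
grip_width: 0.0291
grasp_force: 62.7
```

Call:
{"name": "drive_tool", "arguments": {"offset": [[0, 0, 0.03], [0, 0, 0.015], [0, 0, 0], [0, 0, 0], [0, 0, 0]], "dr": [[0, 0, 0], [0, 0, 0], [0, 0, 0], [0, 0, 0], [0, 0, 0]], "claw": [-1, -1, -1, -1, -1]}}

```text
time: 76.03
position: [0.5468, -0.2119, 0.1034]
ee_rot: [180.0, 0.0, 160.0]
contact_force: [-0.5, -1.0, -6.6]
grip_width: 0.0293
grasp_force: 62.7
```

Call:
{"name": "drive_tool", "arguments": {"offset": [[0, 0, 0.015], [0, 0, 0], [0, 0, 0]], "dr": [[0, 0, 0], [0, 0, 0], [0, 0, 0]], "claw": [-1, -1, -1]}}

```text
time: 76.4
position: [0.5468, -0.2119, 0.1027]
ee_rot: [180.0, 0.0, 160.0]
contact_force: [-0.4, -0.9, -5.1]
grip_width: 0.0294
grasp_force: 62.9
```

Just at contact. Release and rise clear.

Call:
{"name": "drive_tool", "arguments": {"offset": [[0, 0, 0.01], [0, 0, 0], [0, 0, 0], [0, 0, 0], [0, 0, 0]], "dr": [[0, 0, 0], [0, 0, 0], [0, 0, 0], [0, 0, 0], [0, 0, 0]], "claw": [-1, -1, 0, 1, 1]}}

```text
time: 77.03
position: [0.5469, -0.2118, 0.1023]
ee_rot: [180.0, 0.0, 160.0]
contact_force: [-0.7, 0.4, -0.0]
grip_width: 0.0769
grasp_force: 0.0
```

Call:
{"name": "drive_tool", "arguments": {"offset": [[0, 0, 0], [0, 0, -0.3], [0, 0, -0.6], [0, 0, -0.8], [0, 0, -0.8]], "dr": [[0, 0, 0], [0, 0, 0], [0, 0, 0], [0, 0, 0], [0, 0, 0]], "claw": [1, 1, 1, 1, 1]}}

```text
time: 77.65
position: [0.5467, -0.2118, 0.2294]
ee_rot: [180.0, 0.1, 160.0]
contact_force: [0.8, -0.0, -0.1]
grip_width: 0.0855
grasp_force: 0.0
```

Call:
{"name": "drive_tool", "arguments": {"offset": [[0.5, 0.8, 0], [0.5, 0.8, 0], [0.5, 0.8, 0], [0, 0, 0], [0, 0, 0]], "dr": [[0, 0, 0], [0, 0, 0], [0, 0, 0], [0, 0, 0], [0, 0, 0]], "claw": [1, 1, 1, 1, 1]}}

```text
time: 78.28
position: [0.5176, -0.0738, 0.228]
ee_rot: [-180.0, 0.1, 160.0]
contact_force: [0.6, -0.2, 0.6]
grip_width: 0.0851
grasp_force: 0.0
```

Call:
{"name": "drive_tool", "arguments": {"offset": [[0, 0, 0], [0, 0, 0], [0, 0, 0]], "dr": [[0, 0, 0], [0, 0, 0], [0, 0, 0]], "claw": [1, 1, 1]}}

```text
time: 78.65
position: [0.5172, -0.074, 0.2269]
ee_rot: [-180.0, -0.0, 160.0]
contact_force: [-0.5, 0.4, -1.3]
grip_width: 0.0854
grasp_force: 0.0
```

```bash
python3 -c "
from h import *
go()
for n in('top','scene'):
  p=get_image(n)
  for z0,z1 in((.16,.18),(.105,.135)):
    P=layer(p,(.5475,-.21),.09,z0,z1);print(len(P),cv2.minAreaRect((P[:,:2]*1000).astype(np.float32)),np.percentile(P[:,2],[50,95]))
  P=layer(p,(.5276,.2042),.045,.095,.115);print(len(P),*mid(P),np.median(P[:,2]))
cv2.imwrite('pics/c7.png',p['image'])
"
```

```text
t 78.65 pos [ 0.5172 -0.074   0.2269] rpy [-1.8000e+02 -2.0000e-02  1.5996e+02] F [-0.5  0.4 -1.3] w 0.0854 g 0.0Traceback (most recent call last):
  File "<string>", line 7, in <module>
    P=layer(p,(.5475,-.21),.09,z0,z1);print(len(P),cv2.minAreaRect((P[:,:2]*1000).astype(np.float32)),np.percentile(P[:,2],[50,95]))
                                                                                                      ~~~~~~~~~~~~~^^^^^^^^^^^^^^^^
    return _quantile_unchecked(
        a, q, axis, out, overwrite_input, method, keepdims, weights)
    return _ureduce(a,
                    func=_quantile_ureduce_func,
    ...<5 lines>...
                    overwrite_input=overwrite_input,
                    method=method)
    r = func(a, **kwargs)
    result = _quantile(arr,
                       quantiles=q,
    ...<2 lines>...
                       out=out,
                       weights=wgt)
    slices_having_nans = np.isnan(arr[-1, ...])
                                  ~~~^^^^^^^^^
IndexError: index -1 is out of bounds for axis 0 with size 0
```

The arm hid the gauge from the top camera. Using the scene camera only.

```bash
python3 -c "
from h import *
p=get_image('scene')
for c,r,z0,z1 in(((.5475,-.21),.09,.155,.18),((.5475,-.21),.09,.105,.135),((.5276,.2042),.045,.095,.115)):
    P=layer(p,c,r,z0,z1);print(len(P),len(P) and (cv2.minAreaRect((P[:,:2]*1000).astype(np.float32)),np.percentile(P[:,2],[50,95])))
cv2.imwrite('pics/c7.png',p['image'])
"
```

```text
115 (((547.7974243164062, -212.3711395263672), (37.74325180053711, 30.374500274658203), 72.66163635253906), array([0.16814255, 0.17194941]))
381 (((551.1713256835938, -211.31292724609375), (120.41197967529297, 59.57290267944336), 73.23859405517578), array([0.1227965 , 0.12990968]))
384 (((529.6136474609375, 205.0396728515625), (58.58074951171875, 58.106834411621094), 46.58988571166992), array([0.1037616 , 0.10611276]))
```

View pics/c7.png

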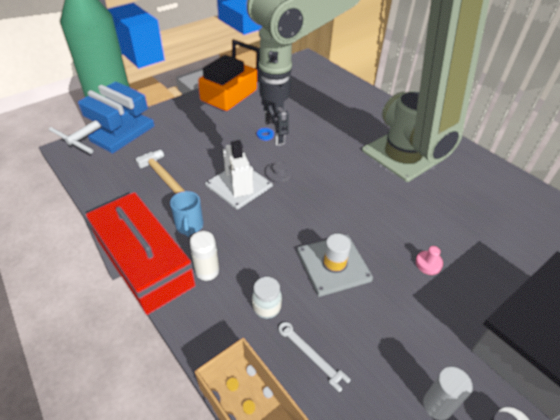

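The gauge stands over the setting block (238,170) at the expected height, and the finished pack is in the fixture (336,255). The bystanders are in place and the gripper is clear, so I'm handing in.

```bash
python3 -c "
from plant import *
print(finish_job())"
```

```text
the job is handed in; nothing more can be done
None
```

The job is handed in: gauge checked on the setting block, pack built with all three spacers and the cap, gauge stood over it to settle and put back on the block; the camera checks looked right, but the hand-in gave no verdict and I couldn't read the gauge's foot directly.

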